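# Bring a flopping fan head upright and park it in the support fork

### The job

The tilt clamp of the small desk fan is out for repair, so its head hangs over on its balance spring. Take the fan by the lug on its foot, touching the head with nothing, lift it about 2 cm off the bench away from the stand, roll the foot to bring the head upright, and keep it upright in the air for at least five seconds to prove the spring. Then, without letting the head flop over, carry it to the support stand, slide the neck between the two prongs from the open side, set the foot down gently, flat and square in the middle of the deck and let go; leave everything else on the bench alone.

Things in the scene. Friction and masses are not known exactly. Their poses are not given: they have to be found in the camera images.
- fan: Foot of a small white desk fan, about 0.37 kg, half of it in the lug (hidden +-15 %). Origin: centre of the underside of its plate, 110 (x) x 120 (y) x 12 mm, below the neck; z up. A tongue 36 mm wide, 12 mm thick runs from the plate along -x (towards the robot) to x = -175 mm and carries the grip lug. The head is 0.22 kg more.
- lug (a point): Gripping point of the lug on the foot's tongue, at (-140, 0, 36) mm in the foot's frame, same axes as the foot. The lug is a white block 60 mm long (x), 28 mm wide (y: close the fingers across this), its top 52 mm above the foot's underside. A gripper pointing straight down here is clear of the head.
- pivot (a point): The head's pivot, at (0, 0, 36) mm in the foot's frame, between two grey cheeks. The pivot axis is the foot's x axis at this height, so it passes through point lug: rolling the gripper about that line tilts the foot without moving the pivot. A fast roll while the head lies on its stop throws it to the other side. Keep the foot tilted less than 0.4 rad.
- head (a joint): Lean q of neck and head relative to the foot, rad, positive with the top to the foot's -y side (turning about +x); stops at +-0.35, at rest on +0.35 at the start. No clamp, only a balance spring: -0.370 N m/rad x q, damping 0.003 N m s/rad, no dry friction. With a = lean from vertical and r = roll of the foot, both about +x, q = a - r and a'' = 50.5 a - 46.5 q - 0.38 q'.
- hub (a point): Centre of the round wire cage (120 mm across, 40 mm thick, disc in the x-z plane), 190 mm above the pivot. Turns with the head: z along the neck, a 12 mm rod bare from 30 to 130 mm above the pivot. Head nominally 0.22 kg (hidden -3 to +4 %), centre of mass 186 mm above, inertia 0.0080 kg m2 about the pivot: gravity 0.401 N m/rad beats the spring, so it falls to a stop, time constant 0.5 s.
- stand: Fixed support stand. Origin: centre of its underside, on the bench; x away from the robot, z up. Wooden deck 135 (x) x 170 (y) mm, top at 50 mm, with a level shelf 60 mm wide for the tongue from it to x = -197 mm; side rims to 60 mm height with inner faces at y = +-80 mm, rear stop to 56 mm height with its face at x = +67 mm; open towards the robot (-x). A column at x = +90 mm carries the fork.
- deck (a point): Centre of the deck's top, 50 mm above the stand's origin, axes as the stand's. The parked foot's origin belongs here, its x axis along the stand's; tongue and lug then lie on the shelf, which points to the robot and leaves room for fingers at both sides of the lug.
- fork (a point): Midway between the fork's two level steel prongs (12 mm thick), 195 mm straight above the stand's origin. They lie at y = +-24 mm (36 mm free between them) from the column to x = -10 mm, then flare to y = +-40 mm at x = -38 mm. The neck's axis passes here when parked; the cage's lower edge (166 mm above the foot's underside) passes just over the prongs (tops at 201 mm).
- driver: Bystander to leave alone: a screwdriver with a blue handle. Origin: centre of its underside.
- cleaner: Bystander to leave alone: an aluminium spray can without lettering, 50 mm across, 120 mm tall. Origin: centre of its underside.
- board: Bystander to leave alone: a green circuit board with parts on it, 90 x 70 mm. Origin: centre of its underside.
- tape: Bystander to leave alone: a roll of black tape lying flat, 70 mm across, 20 mm high. Origin: centre of its underside.
- wrench: Bystander to leave alone: a steel wrench, 130 mm long. Origin: centre of its underside.

How it is judged:
By the outcome, as a careful person would: the job done as asked, in the order asked, and still so for the second after the job is handed in, with the robot touching nothing.
It also fails if it takes over 72 s, if anything falls off the work surface, if the arm or the gripper's body presses on something with over 40 N, if the wrist force passes 120 N, or if a joint passes its speed limit or range.

### The arm

A 6-joint arm with a two-finger parallel gripper is mounted at the origin on the work surface. World frame = base frame: x ahead of the robot, y to its left, z up, the work surface at z = 0. Lengths are in mm, angles in degrees, forces in N, time in s.
With the tool pointing down it reaches from about 350 to 775 mm from the base axis. Payload 5.5 kg.
Tool frame: the origin (TCP) lies at the very end of the fingers, on their centre line; the grasp point (between the pads) lies 19 mm behind it; z points along the fingers, y is the direction in which the jaws open and shut (so a half turn about z gives the same grasp; the last joint's range is limited). The gripper opens to 85 mm and grips with 20 to 120 N. Pads are 22 mm wide; open, the fingers measure 114 mm over their backs; the gripper's body (76 mm by 85 mm) begins 54 mm behind the grasp point. The pads swing forward as they close: fully open they stand 13 mm farther back than shut.
Start: joints at [-74.175, 17.945, 2.641, 74.691, 0, 82.002], TCP at [232.256, -526.051, 231.323] pointing down, gripper open.
Joint ranges: [-158.12, 158.12], [-49.38, 96.58], [-58.88, 72.47], [-126.05, 133.96], [-84.25, 85.87], [-180, 180]. Speed limits (degrees/s): [147.25, 147.25, 180, 180, 180, 180].

### API

Orientations are given as [roll, pitch, yaw] about the fixed x, y, z axes, in that order (R = Rz(yaw) Ry(pitch) Rx(roll)).
In Python, from cell import state, eyes, finish_job, nets gives the robot as it stands.
- The arm moves only by the tool play_rows, never from a script. Its arguments are lists of equal length, an entry for each row: "gripper": the gripper command: -1 is shut, 1 is fully open, values between are in proportion; "delta_pos": the shift along the tool's x, y, z in cm, a list of three; "yaw": the turn about the tool's z in degrees. A call has 1 to 12 rows; each row is the pose to reach, as a shift and turn from the pose measured when the call began, along the tool's axes at that moment; what a row does not reach only later rows make up. A row lasts 1/12 s, in which the tool goes at most 41.7 mm and 7.16 degrees, less where a joint would pass 70% of its speed; a pose out of reach is approached as far as the arm can. A call with a gripper value outside its range is refused whole. The fingers move at their own pace and stop on an object; "force" is the grip in N (left out, the last holds). Time passes only in rows, so rows that repeat a pose let the fingers close. It gives the time, the measured TCP pose, the force and the opening at its end, in the units of the state.
- state(): the state, without advancing time (a new reading comes with each control period).
- eyes.capture(name): name is "side" or "top"; returns (picture, depth): 420x560x3 uint8, red, green, blue; 420x560 float32, mm along the optical axis (not along the pixel's ray), 0 where there is no reading.
- eyes.camera_info(name): a dict with "camera_matrix" (3x3 intrinsics, pixels), "k1" (the pictures are not rectified: a ray, as slopes to the right and down, at radius r is drawn at 1 + k1 r^2 times it, then the intrinsics apply), "extrinsics" (4x4, takes a point from camera to world coordinates). Camera axes: x right, y down, z forward; pixel columns grow to the right and rows downward; lengths in mm; the calibration is good to about 2 mm. A picture is of the moment at which its call begins. camera_info takes no time and is no camera call.
- finish_job(): hands the job in, once; it reports no verdict.
Trained networks look in the newest picture that a camera, given by its name, has taken for a name from the list of things; names that differ only in an ending like _2 or _b are one class to them, and where a whole thing is asked for, a point or a joint stands for the part that bears it (a point fixed in the world has none). Each returns a list of dicts, best first, with "conf" (0 to 1); they miss things now and then, are a little off and sometimes report something else, mostly with a low value. They report only what shows in the picture. A call takes as long as a camera call.
- nets.search_frame(camera, name): "centre" ([x, y, z] in mm, in world coordinates, good to about 4 mm: the middle of the surface that is visible of it).
- nets.trace(camera, name): "mask" (420x560 bool, what is visible of it).
The state is a dict: "time_s": time; "joints": joint angles; "joint_velocities": joint speeds; "tau": joint torques, N m; "ee_pos": TCP position; "tool_rot": TCP orientation; "force": force on the tool from outside, world axes, zero at the start; "ft_torque": the same for the moment, N m; "finger_gap": finger opening in mm.
Only numpy, scipy, OpenCV 4.12 (cv2) and the standard library are available. Lean on these libraries where they do the work, as an engineer would, in place of code of your own. Each camera call takes 0.05 s, during which the arm holds its last target. There are 200 camera calls.

## Working session

There is one attempt and no reset: what is moved stays moved. The work goes in short steps, Python scripts to look and compute and a tool call to move; the robot and the scene stay as the last step left them, time stands still between calls to the robot, and variables do not carry over. Pictures are saved under pics/ and viewed, about 8 in all and at most 12, crops included, and the job is handed in when it is done.

Besides the shell and the picture viewer there is one more tool, called after "Request:" as name([rows], argument=value, ...), one row to a line, values as JSON. play_rows: Moves the arm, as the interface text tells. Its arguments: {"type":"object","properties":{"gripper":{"type":"array","items":{"type":"number"}},"delta_pos":{"type":"array","items":{"type":"array","items":{"type":"number"}}},"yaw":{"type":"array","items":{"type":"number"}},"force":{"type":"number"}},"required":["gripper","delta_pos","yaw"]}

```bash
mkdir -p pics; ls
cat > h.py <<'E'
import numpy as np, cv2
from cell import state, eyes, finish_job, nets
def info(n):
    c=eyes.camera_info(n); return np.array(c["camera_matrix"]),c["k1"],np.array(c["extrinsics"])
def proj(n,P):
    K,k1,E=info(n); P=np.atleast_2d(P); C=(np.c_[P,np.ones(len(P))]@np.linalg.inv(E).T)[:,:3]
    s=C[:,:2]/C[:,2:]; s=s*(1+k1*(s**2).sum(1,keepdims=True)); return s@K[:2,:2].T+K[:2,2]
def cloud(n,depth):
    K,k1,E=info(n); v,u=np.mgrid[:depth.shape[0],:depth.shape[1]]
    pts=np.stack([u,v],-1).reshape(-1,1,2).astype(np.float64)
    s=cv2.undistortPoints(pts,K,np.array([k1,0,0,0.])).reshape(-1,2)
    d=depth.reshape(-1,1); C=np.c_[s*d,d,np.ones(len(d))]
    return (C@E.T)[:,:3].reshape(*depth.shape,3)
E
python3 - <<'E'
from h import *
print(state())
for n in("side","top"):
    K,k,E=info(n); print(n,K.round(1).tolist(),k,E.round(3).tolist())
    p,d=eyes.capture(n); cv2.imwrite(f"pics/{n}0.png",p[:,:,::-1]); np.save(f"{n}0.npy",d)
    for t in("fan","lug","head","hub","stand","driver","cleaner","board","tape","wrench"):
        r=nets.search_frame(n,t); print(n,t,[(np.round(x["centre"]).tolist(),round(x["conf"],2)) for x in r[:2]])
E
```

```text
pics
{'time_s': 0.0, 'joints': array([-7.41738244e+01,  1.79905572e+01,  2.57652746e+00,  7.46897383e+01,
       -2.25810542e-03,  8.20021325e+01]), 'joint_velocities': array([-0.03338104,  0.09847361, -0.00555869, -0.05521332, -0.01113788,
       -0.06565858]), 'tau': array([ 7.48157654e-04, -4.80631936e+01,  2.98530257e+01,  1.93238544e-02,
       -2.03965892e-04,  7.38172105e-06]), 'ee_pos': array([ 232.10490905, -525.51538706,  230.40811434]), 'tool_rot': array([-1.79896927e+02, -1.22017492e-02,  2.38240342e+01]), 'force': array([-0.00033937,  0.15432792, -0.25849142]), 'ft_torque': array([-0.0537957 ,  0.02762369,  0.01492404]), 'finger_gap': 85.2501008449153}
side [[456.3, 0.0, 275.2], [0.0, 456.3, 207.7], [0.0, 0.0, 1.0]] -0.15509064336078912 [[-0.961, -0.187, 0.204, 409.096], [-0.277, 0.677, -0.682, 667.082], [-0.01, -0.712, -0.702, 824.585], [0.0, 0.0, 0.0, 1.0]]
side fan [([587.0, 193.0, 43.0], 0.73), ([501.0, 9.0, 7.0], 0.42)]
side lug [([589.0, 194.0, 42.0], 0.56)]
side head [([603.0, 151.0, 221.0], 0.86)]
side hub [([596.0, 150.0, 220.0], 0.83)]
side stand [([605.0, -204
[... 171 characters left out ...]
 []
side tape [([564.0, 38.0, 19.0], 0.68)]
side wrench [([504.0, 9.0, 7.0], 0.67)]
top [[488.8, 0.0, 284.1], [0.0, 488.8, 213.1], [0.0, 0.0, 1.0]] 0.051785907341870545 [[0.008, -0.984, 0.176, 428.841], [-1.0, -0.009, -0.006, 29.314], [0.007, -0.176, -0.984, 1099.425], [0.0, 0.0, 0.0, 1.0]]
top fan [([578.0, 199.0, 45.0], 0.95)]
top lug [([582.0, 202.0, 44.0], 0.96), ([605.0, -219.0, 55.0], 0.72)]
top head [([595.0, 137.0, 232.0], 0.83)]
top hub []
top stand [([604.0, -220.0, 50.0], 0.73)]
top driver []
top cleaner [([754.0, 48.0, 122.0], 0.77), ([604.0, -216.0, 50.0], 0.59)]
top board [([672.0, -11.0, 6.0], 0.58)]
top tape [([574.0, 17.0, 16.0], 0.88)]
top wrench [([503.0, 5.0, 7.0], 0.98)]
```

```bash
python3 -c "
import cv2,numpy as np
a=cv2.imread('pics/side0.png');b=cv2.imread('pics/top0.png')
cv2.imwrite('pics/both0.png',cv2.resize(np.vstack([a,b]),None,fx=.714,fy=.714))"
```

```text
(no output)
```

View pics/both0.png

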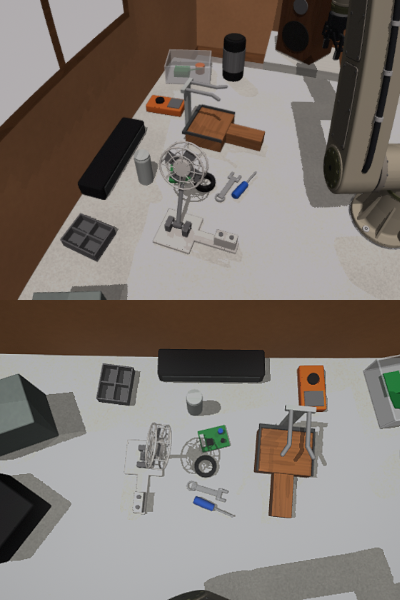

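```bash
python3 - <<'E'
from h import *
def rect(P):
    (c,s,a)=cv2.minAreaRect(P[:,:2].astype(np.float32)); return np.round(c,1),np.round(s,1),round(a,2),len(P)
for n in("top","side"):
    d=np.load(f"{n}0.npy"); W=cloud(n,d); P=W[(d>0)].reshape(-1,3)
    x,y,z=P.T
    def sel(x0,x1,y0,y1,z0,z1): return P[(x>x0)&(x<x1)&(y>y0)&(y<y1)&(z>z0)&(z<z1)]
    L=sel(400,620,130,270,46,58); print(n,"lug",rect(L),np.median(L[:,2]))
    # stand
    S=sel(380,700,-330,-110,45,54)
    print("deck+shelf z",np.median(S[:,2]))
    sh=S[S[:,0]<520]; dk=S[S[:,0]>560]
    print("shelf",rect(sh),"deck",rect(dk))
    for lo,hi in((56,66),(190,206)):
        q=sel(380,760,-360,-60,lo,hi); print("z",lo,rect(q) if len(q)>5 else None)
    q=sel(400,700,60,320,8,17); print("plate",rect(q))
    np.save(f"P_{n}.npy",P)
    # occupancy picture 
    im=np.zeros((420,360,3),np.uint8)
    r=sel(380,800,-330,330,4,300)
    im=np.zeros((420,660),np.uint8)
    for p in r[np.argsort(r[:,2])]: im[int(800-p[0])-1,int(330-p[1])-1]=min(255,40+p[2])
    cv2.imwrite(f"pics/occ_{n}.png",im)
E
python3 -c "
import cv2,numpy as np
a=[cv2.applyColorMap(cv2.dilate(cv2.imread(f'pics/occ_{n}.png'),np.ones((2,2))),cv2.COLORMAP_JET) for n in('top','side')]
cv2.imwrite('pics/occ.png',cv2.resize(np.vstack(a),None,fx=.7,fy=.7))"
```

```text
top lug (array([524.9, 211.5]), array([ 28.4, 180. ]), 86.16, 409) 52.78766836736395
deck+shelf z 50.52335567821922
shelf (array([ 473. , -213.1]), array([60.4, 97.5]), 84.9, 1233) deck (array([ 628.3, -227.6]), array([177.4, 139.2]), 88.71, 3626)
z 56 (array([ 589.5, -224.5]), array([169.9, 257.4]), 84.65, 579)
z 190 (array([ 647.9, -229.6]), array([ 89.2, 142.8]), 84.95, 1270)
plate (array([559.5, 185.5]), array([255.7, 248.2]), 1.58, 1887)
side lug (array([526.2, 214.2]), array([ 29.8, 181.9]), 86.76, 498) 52.285502020921456
deck+shelf z 51.062222459003465
shelf (array([ 472.7, -210.8]), array([65.2, 96.3]), 86.27, 616) deck (array([ 629.8, -225.6]), array([182.6, 140.1]), 89.74, 1930)
z 56 (array([ 636.1, -227.1]), array([176. , 164.8]), 85.51, 461)
z 190 (array([ 648.5, -226.1]), array([ 88.2, 141.1]), 85.22, 667)
plate (array([567., 195.]), array([232.7, 200. ]), 28.61, 2693)
```

View pics/occ.png

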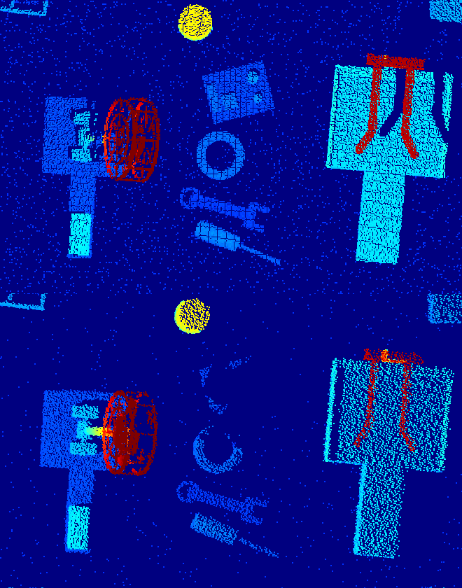

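Run:
```python
from h import *
from scipy.optimize import minimize
def rect(P): 
    c,s,a=cv2.minAreaRect(P[:,:2].astype(np.float32)); return np.round(c,1),np.round(s,1),round(a,2),len(P)
def fit(pts,inside,p0):  # pose (x,y,yaw deg) maximizing soft overlap with the template
    def f(p):
        a=np.radians(p[2]); q=(pts-p[:2])@np.array([[np.cos(a),-np.sin(a)],[np.sin(a),np.cos(a)]])
        return inside(q)
    return minimize(f,p0,method="Nelder-Mead",options=dict(initial_simplex=[p0,[p0[0]+8,p0[1],p0[2]],[p0[0],p0[1]+8,p0[2]],[p0[0],p0[1],p0[2]+3]],maxiter=400))
def sd(q,x0,x1,w): # signed distance to box
    dx=np.maximum(x0-q[:,0],q[:,0]-x1); dy=abs(q[:,1])-w
    return np.where((dx>0)&(dy>0),np.hypot(dx,dy),np.maximum(dx,dy))
for n in("top","side"):
    P=np.load(f"P_{n}.npy");x,y,z=P.T
    def sel(x0,x1,y0,y1,z0,z1): return P[(x>x0)&(x<x1)&(y>y0)&(y<y1)&(z>z0)&(z<z1)]
    L=sel(420,500,180,250,46,58); print(n,"lug",rect(L))
    pl=sel(420,700,130,290,7,17); 
    # points outside the outline cost; centre extent from percentile balance
    def cost_fan(q): s=np.minimum(sd(q,-175,-55,18),sd(q,-55,55,60)); return np.minimum(np.maximum(s,0),12).mean()
    F=np.r_[pl,L]
    r=fit(F[:,:2],cost_fan,[600,205,-3.5]); print("fan outline",r.x.round(1),round(r.fun,3))
    S=sel(380,720,-340,-110,45,53)
    def cost_st(q): s=np.minimum(sd(q,-197,-67,30),sd(q,-67.5,67,85)); return np.minimum(np.maximum(s,0),12).mean()
    r=fit(S[:,:2],cost_st,[630,-227,-5]); print("stand outline",r.x.round(1),round(r.fun,3))
    p=sel(560,690,-300,-150,188,206); a=np.radians(-5)
    e=np.array([np.cos(a),np.sin(a)]); o=np.array([-e[1],e[0]])
    u=(p[:,:2]-[628,-227])@e; v=(p[:,:2]-[628,-227])@o
    for sgn in(1,-1):
        m=(u>-5)&(u<55)&(v*sgn>5); k=np.polyfit(u[m],v[m],1); print("prong",sgn,"mid",np.polyval(k,0).round(1),"slope deg",np.degrees(k[0]).round(2),"tip u",u[v*sgn>5].min().round(1),(v[m].min()).round(1),v[m].max().round(1),np.median(p[m][:,2]).round(1))
    h=sel(500,700,100,200,140,320); print("cage extents x",h[:,0].min().round(1),h[:,0].max().round(1))
```

```text
top lug (array([464.7, 215.6]), array([28.4, 59.4]), 86.16, 378)
fan outline [603.8 206.4  -3.7] 0.034
stand outline [ 621.1 -226.7   -5.2] 0.064
prong 1 mid 24.1 slope deg -0.01 tip u -51.3 16.9 29.8 200.6
prong -1 mid -23.3 slope deg 0.14 tip u -51.4 -30.1 -17.7 200.5
cage extents x 539.9 659.7
side lug (array([465.7, 217.2]), array([29.8, 60.6]), 87.63, 440)
fan outline [604.8 209.4  -3.5] 0.008
stand outline [ 621.6 -224.4   -5.4] 0.119
prong 1 mid 28.9 slope deg -0.62 tip u -50.3 18.3 34.2 198.1
prong -1 mid -19.8 slope deg 0.17 tip u -49.8 -28.9 -14.0 198.4
cage extents x 540.4 661.2
```

Request:
play_rows([
  [2.5, -2.9, 0],
  [5.1, -5.8, 0],
  [7.7, -8.7, 0],
  [10.3, -11.7, 0],
  [12.9, -14.6, 0],
  [15.4, -17.5, 0],
  [18, -20.5, 0],
  [20.6, -23.4, 0],
  [23.2, -26.4, 0],
  [25.7, -29.2, 0],
  [28.3, -32.2, 0],
  [31, -35.2, 0],
], gripper=[1, 1, 1, 1, 1, 1, 1, 1, 1, 1, 1, 1], yaw=[-7, -14, -21, -28, -35, -42, -49, -56, -63, -70, -77, -84], force=80)

```text
time_s: 2.1
ee_pos: [373.8, -77.1, 231.7]
tool_rot: [180.0, 0.1, 108.1]
force: [0.7, -0.2, -0.5]
finger_gap: 85.6
```

```bash
cat >> h.py <<'E'
from scipy.spatial.transform import Rotation as R
def Rt(): return R.from_euler("xyz",state()["tool_rot"],degrees=True).as_matrix()
def togo(x,y,z,yaw):
    s=state(); print(s["time_s"],s["ee_pos"].round(1),s["tool_rot"].round(2),s["finger_gap"].round(1),"J",s["joints"].round(1))
    d=Rt().T@(np.array([x,y,z])-s["ee_pos"])/10; print("tool cm",d.round(2),"yaw",-((yaw-s["tool_rot"][2]+180)%360-180))
E
python3 -c "
from h import *
togo(465,216,100,176.3)"
```

```text
Traceback (most recent call last):
  File "h.py", line 17, in togo
    s=state(); print(s["time_s"],s["ee_pos"].round(1),s["tool_rot"].round(2),s["finger_gap"].round(1),"J",s["joints"].round(1))
                                                                             ^^^^^^^^^^^^^^^^^^^^^
AttributeError: 'float' object has no attribute 'round'
```

Request:
play_rows([
  [2.5, 1.8, 0.5],
  [5, 3.6, 1.5],
  [7.5, 5.3, 2.5],
  [10, 7.1, 3.5],
  [12.5, 8.9, 4.5],
  [15, 10.7, 5.5],
  [17.5, 12.4, 7],
  [20, 14.2, 8.5],
  [22.5, 16, 10],
  [25, 17.8, 12],
  [25, 17.8, 12],
  [25, 17.8, 12],
], gripper=[1, 1, 1, 1, 1, 1, 1, 1, 1, 1, 1, 1], yaw=[-6, -13, -20, -27, -34, -41, -48, -55, -62, -68.2, -68.2, -68.2])

```text
time_s: 3.1
ee_pos: [464.3, 216.8, 110.1]
tool_rot: [-179.9, -0.1, 176.5]
force: [-0.6, -1.1, -0.1]
finger_gap: 85.1
```

```bash
sed -i 's/s\["finger_gap"\].round(1)/round(s["finger_gap"],1)/' h.py; python3 -c "
from h import *
togo(465,216,18,176.3)
p,d=eyes.capture('top'); P=cloud('top',d); m=(d>0); P=P[m]
x,y,z=P.T
L=P[(x>380)&(x<520)&(y>140)&(y<300)&(z>46)&(z<58)]
print(cv2.minAreaRect(L[:,:2].astype(np.float32)))"
```

```text
3.1 [464.3 216.8 110.1] [-1.7990e+02 -9.0000e-02  1.7646e+02] 85.1 J [ 16.1  15.3 -18.7  56.2  -0.1  19.6]
tool cm [-0.09 -0.06  9.21] yaw 0.15722048351003082
((464.54656982421875, 214.21859741210938), (25.124656677246094, 59.186607360839844), 87.38099670410156)
```

Request:
play_rows([
  [0, 0, 2],
  [0, 0, 4],
  [0, 0, 6],
  [0, 0, 7.5],
  [0, 0, 8.5],
  [0, 0, 9.1],
  [0, 0, 9.1],
  [0, 0, 9.1],
  [0, 0, 9.1],
  [0, 0, 9.1],
  [0, 0, 9.1],
  [0, 0, 9.1],
], gripper=[1, 1, 1, 1, 1, 1, 1, -1, -1, -1, -1, -1], yaw=[0, 0, 0, 0, 0, 0, 0, 0, 0, 0, 0, 0], force=110)

```text
time_s: 4.15
ee_pos: [465.2, 216.0, 21.0]
tool_rot: [-179.9, 0.1, 176.4]
force: [-11.0, -2.8, 8.5]
finger_gap: 26.5
```

Request:
play_rows([
  [0, 0, 0],
  [0, 0, 0],
  [0, 0, 0],
  [0, 0, 0],
  [0, 0, 0],
  [0, 0, 0],
], gripper=[-1, -1, -1, -1, -1, -1], yaw=[0, 0, 0, 0, 0, 0])

```text
time_s: 4.65
ee_pos: [465.1, 215.9, 21.0]
tool_rot: [-179.9, 0.1, 176.4]
force: [-0.3, -1.2, -0.2]
finger_gap: 26.3
```

```bash
python3 -c "
from h import *
togo(465,216,18,176.3); s=state(); print(s['force'],s['ft_torque'])
for n in('side','top'):
  p,d=eyes.capture(n); cv2.imwrite(f'pics/g_{n}.png',p[:,:,::-1]); np.save(f'g_{n}.npy',d)
a=cv2.imread('pics/g_side.png');cv2.imwrite('pics/g.png',cv2.resize(a[140:400,180:420],None,fx=2.2,fy=2.2))"
```

```text
4.65 [465.1 215.9  21. ] [-1.7992e+02  5.0000e-02  1.7636e+02] 26.3 J [ 16.   20.6 -25.5  43.8  -0.1  19.6]
tool cm [0.01 0.01 0.3 ] yaw 0.05866220494078789
[-0.32627378 -1.24149677 -0.19918065] [-0.04046657  0.09902635  0.0126917 ]
```

View pics/g.png

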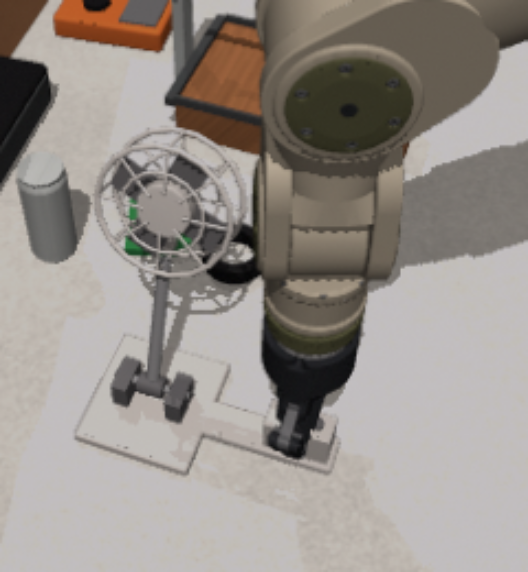

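```bash
cat >> h.py <<'E'
from scipy.optimize import brentq
def foot_pts(P,ee,yaw,dz=15.0):
    a=np.radians(yaw-180); e=np.array([np.cos(a),np.sin(a)]); o=np.array([-e[1],e[0]])
    q=P[...,:2]-ee[:2]-140*e
    return np.stack([q@e,q@o,P[...,2]-(ee[2]+dz)],-1)
def lean(n,d,ee,yaw,full=False):
    P=foot_pts(cloud(n,d)[d>0],ee,yaw)
    x,y,z=P.T; r=np.hypot(y,z); P=P[(abs(x)<70)&(r>50)&(r<262)&(abs(np.arctan2(-y,z))<.6)]
    x,y,z=P.T; c=np.hypot(x,np.hypot(y,z)-190)
    cg=P[(c<66)]; a=np.median(np.arctan2(-cg[:,1],cg[:,2]))
    for _ in range(8):
        nn=cg[:,1]*np.cos(a)+cg[:,2]*np.sin(a); k=cg[abs(nn)<32]; nn=k[:,1]*np.cos(a)+k[:,2]*np.sin(a)
        off=np.percentile(nn,[4,96]).mean(); a-=off/190
    rod=P[(abs(x)<14)&(r[(abs(x)>-1)][:len(x)]>0 if False else (np.hypot(y,z)<122))]
    nr=np.arctan2(-rod[:,1],rod[:,2]); nr=nr[abs(nr-a)<.15]
    return a,len(k),(np.median(nr) if len(nr)>5 else np.nan),len(nr),np.percentile(nn,[4,96]).round(1)
E
python3 - <<'E'
from h import *
s=state()
for n in("side","top"):
    for f,ee in((f"g_{n}.npy",s["ee_pos"]),(f"{n}0.npy",s["ee_pos"])):
        print(n,f,lean(n,np.load(f),ee,s["tool_rot"][2]))
E
```

```text
side g_side.npy (np.float64(0.33468567145994454), 2631, np.float64(0.28514672683314773), 194, array([-20.1,  20.1]))
side side0.npy (np.float64(0.3351334532585547), 2629, np.float64(0.2839825325995257), 192, array([-20.,  20.]))
top g_top.npy (np.float64(0.3482981457971362), 1658, nan, 5, array([-20.9,  20.9]))
top top0.npy (np.float64(0.3488118923891405), 1665, np.float64(0.2815144571358371), 7, array([-20.9,  20.9]))
```

Request:
play_rows([
  [0, 0, -0.2],
  [0, 0, -0.6],
  [0, 0, -1.1],
  [0, 0, -1.6],
  [0, 0, -2.1],
  [0, 0, -2.5],
  [0, 0, -2.7],
  [0, 0, -2.7],
], gripper=[-1, -1, -1, -1, -1, -1, -1, -1], yaw=[0, 0, 0, 0, 0, 0, 0, 0])

```text
time_s: 5.42
ee_pos: [465.6, 216.2, 48.7]
tool_rot: [-179.9, 0.1, 176.4]
force: [0.4, -0.1, -6.5]
finger_gap: 26.7
```

```bash
cat > c.py <<'E'
# estimator + planner for the lean; y = foot-y travel of the pivot in m (zero at log start)
from h import *
import json,os,sys
KG,CD,KY,DT,TAU=4.0,.38,5.13,1/240,.03
def load(): return json.load(open("log.json")) if os.path.exists("log.json") else None
def save(L): json.dump(L,open("log.json","w"))
def prop(X,P,u,yl,yold,knots,T):  # knots: [(t,y)] over T ; state X=[a,v,b]; yl lagged y, u its speed
    n=int(round(T/DT)); kt=[k[0] for k in knots]; ky=[k[1] for k in knots]
    A=np.array([[1,DT,0],[KG*DT,1-CD*DT,DT],[0,0,1]]); Q=np.diag([0,.06**2,.02**2])*DT
    mn=mx=X[0]
    for i in range(n):
        y=np.interp((i+1)*DT,kt,ky); un=(y-yl)/TAU; 
        un=u+(un-u)*min(1,DT/.015); yl+=un*DT
        X=A@X+np.array([0,KY*(un-u),0]); u=un; P=A@P@A.T+Q
        if abs(X[0])>.35: X[0]=np.sign(X[0])*.35; X[1]=0
        mn,mx=min(mn,X[0]),max(mx,X[0])
    return X,P,u,yl,mn,mx
def update(X,P,z,r):
    H=np.array([[1,0,0]]); S=P[0,0]+r*r; K=P[:,0]/S; return X+K*(z-X[0]),P-np.outer(K,P[0])
def plan(X,u,y0,ytgt,N=40,wy=.3,wa=1.,wd=1.,vy=0):
    # linear LS over row positions
    def sim(ys):
        x=X.copy(); uu,yl=u,0.; out=[]
        kt=np.arange(N+1)/12; ky=np.r_[0,ys]
        A=np.array([[1,DT,0],[KG*DT,1-CD*DT,DT],[0,0,1]])
        for i in range(N*20):
            y=np.interp((i+1)*DT,kt,ky); un=(y-yl)/TAU; un=uu+(un-uu)*min(1,DT/.015); yl+=un*DT
            x=A@x+np.array([0,KY*(un-uu),0]); uu=un
            if i%20==19: out.append(x[:2].copy())
        return np.array(out)
    b=sim(np.zeros(N)); x=X; 
    Xs,us=X.copy(),u
    def lin(ys):
        global _z
        return sim(ys)
    # response to a unit impulse in row position by superposition (time invariant)
    X0=X.copy(); X=np.zeros(3); u_s=u; u=0.
    e=np.zeros(N); e[0]=1; h0=sim(e); X=X0; u=u_s
    M=np.zeros((2,N,N))
    for j in range(N): M[:,j:,j]=h0[:N-j].T
    D2=np.diff(np.eye(N+2),2,axis=0)[:, :]  # second difference with two leading knots
    D2=D2[:,2:]; c2=np.zeros(N); c2[0]=u/12  # knots y[-1]=-u/12,y0=0
    D=np.array(D2); 
    ca=np.r_[-u/12,0]; full=np.diff(np.eye(N+2),2,axis=0); c=full[:,:2]@ca
    ref=np.full(N,ytgt-y0)
    wyv=np.full(N,wy); wyv[-6:]*=6
    rows=[wa*M[0],8*M[0][-4:],4*M[1][-4:],wd*20*full[:,2:],wyv[:,None]*np.eye(N)]
    rhs=[-wa*b[:,0],-8*b[-4:,0],-4*b[-4:,1],-wd*20*c,wyv*ref]
    ys=np.linalg.lstsq(np.vstack(rows),np.concatenate(rhs),rcond=None)[0]
    return ys,sim(ys)
def look(L,quiet=False):
    """advance over the executed plan, take both pictures, update, store"""
    s=state(); X,P=np.array(L["X"]),np.array(L["P"]); u,yl=L["u"],L["yl"]
    T=s["time_s"]-L["t"]; rows=L["rows"]; y0=L["y0"]
    kn=[(0,y0)]+[((i+1)/12,y0+r) for i,r in enumerate(rows)]+[(99,y0+(rows[-1] if rows else 0))]
    X,P,u,yl,mn,mx=prop(X,P,u,yl,0,kn,T); pred=X[0]
    f=np.array(L["f"]); ym=(s["ee_pos"][:2]-L["ee0"])@f/1000   # measured travel
    zs=[]
    for n,cor in(("top",.002),("side",.015)):
        p,d=eyes.capture(n); z,k,rz,_,pc=lean(n,d,s["ee_pos"] if n=="top" else state()["ee_pos"],s["tool_rot"][2]); z+=cor
        zs.append(round(float(z),3)); 
        if k>300: X,P=update(X,P,z,.008 if n=="top" else .008)
        X,P,u,yl,_,_=prop(X,P,u,yl,0,[(0,kn[-1][1]),(9,kn[-1][1])],.05)
        cv2.imwrite(f"pics/last_{n}.png",p[:,:,::-1])
    s=state(); 
    print("t %.2f pred %.3f meas %s -> a %.3f v %.3f b %.3f | y meas %.4f model %.4f | ee %s rot %s F %s gap %.1f"%(s["time_s"],pred,zs,*X,ym,yl,s["ee_pos"].round(1),s["tool_rot"].round(2),s["force"].round(1),s["finger_gap"]),"range",round(mn,3),round(mx,3))
    L.update(X=X.tolist(),P=P.tolist(),u=0.0 if abs(u)<1e-3 else u,yl=float(ym),y0=float(ym),t=s["time_s"],rows=[]); save(L)
    return L
def start(a0):
    s=state(); a=np.radians(s["tool_rot"][2]-180); f=[-np.sin(a),np.cos(a)]
    L=dict(X=[a0,0,0],P=np.diag([1e-4,1e-4,.02**2]).tolist(),u=0.,yl=0.,y0=0.,t=s["time_s"],rows=[],ee0=s["ee_pos"][:2].tolist(),f=f); save(L); return L
def go(L,ytgt,n,**k):
    ys,o=plan(np.array(L["X"]),L["u"],L["y0"],ytgt,**k)
    r=np.round(ys[:n]*200)/200 if False else np.round(ys[:n]*100/.05)*.05/100
    L["rows"]=r.tolist(); save(L)
    print("tool y cm:",[round(v*100,2) for v in r]); print("a plan",o[:,0].round(3)[:n+8:2].tolist(),"y end cm",(ys[-1]*100).round(1))
E
python3 - <<'E'
from c import *
L=start(.35); L=look(L); L["X"]=[.35,0,0]; L["P"]=np.diag([1e-4,1e-4,.02**2]).tolist()
go(L,-.06,12,wy=.05)
E
```

```text
t 5.52 pred 0.350 meas [0.353, 0.351] -> a 0.350 v 0.006 b 0.000 | y meas 0.0000 model 0.0000 | ee [465.1 216.   48.1] rot [-1.7992e+02  6.0000e-02  1.7636e+02] F [-0.  -0.4 -6.2] gap 26.6 range 0.35 0.35
tool y cm: [np.float64(-1.5), np.float64(-3.55), np.float64(-5.6), np.float64(-7.45), np.float64(-9.0), np.float64(-10.25), np.float64(-11.25), np.float64(-12.1), np.float64(-12.8), np.float64(-13.5), np.float64(-14.1), np.float64(-14.75)]
a plan [0.307, 0.146, 0.028, -0.021, -0.031, -0.026, -0.02, -0.016, -0.013, -0.012] y end cm -30.5
```

Run:
```python
from c import *
L=load()
go(L,-.07,10,wy=1); go(L,-.07,10,wy=1.5,wd=.6)
# droop: plate top points in foot frame
d=eyes.capture("top")[1]; s=state(); P=foot_pts(cloud("top",d)[d>0],s["ee_pos"],s["tool_rot"][2])
x,y,z=P.T; m=(abs(x)<52)&(y>22)&(y<56)&(z<-15)&(z>-50); A=np.c_[x[m],y[m],np.ones(m.sum())]; c=np.linalg.lstsq(A,z[m],rcond=None)[0]; r=z[m]-A@c
print(m.sum(),"slope x,y",c[:2].round(4),"z at 0 (nominal -24)",c[2].round(2),r.std().round(2))
```

```text
tool y cm: [np.float64(-2.05), np.float64(-4.75), np.float64(-7.4), np.float64(-9.55), np.float64(-11.2), np.float64(-12.3), np.float64(-13.05), np.float64(-13.45), np.float64(-13.65), np.float64(-13.75)]
a plan [0.29, 0.066, -0.086, -0.137, -0.132, -0.109, -0.086, -0.069, -0.055] y end cm -6.6
tool y cm: [np.float64(-3.0), np.float64(-6.4), np.float64(-9.1), np.float64(-10.85), np.float64(-11.75), np.float64(-12.15), np.float64(-12.25), np.float64(-12.2), np.float64(-12.1), np.float64(-11.95)]
a plan [0.259, -0.021, -0.135, -0.131, -0.099, -0.072, -0.054, -0.041, -0.03] y end cm -6.7
712 slope x,y [-0.0072 -0.0064] z at 0 (nominal -24) -23.76 1.94
```

Request:
play_rows([
  [0, 0.05, 0],
  [0, 0.2, 0],
  [0, 0.5, 0],
  [0, 0.9, 0],
  [0, 1.4, 0],
  [0, 2.0, 0],
  [0, 2.6, 0],
  [0, 3.1, 0],
  [0, 3.5, 0],
  [0, 3.8, 0],
  [0, 3.95, 0],
  [0, 4.0, 0],
], gripper=[-1, -1, -1, -1, -1, -1, -1, -1, -1, -1, -1, -1], yaw=[0, 0, 0, 0, 0, 0, 0, 0, 0, 0, 0, 0])

```text
time_s: 6.57
ee_pos: [467.5, 256.2, 47.8]
tool_rot: [-179.9, 0.0, 176.4]
force: [0.6, 0.5, -6.0]
finger_gap: 26.7
```

Run:
```python
from c import *
L=start(.35); L=look(L); L["X"]=[.35,0,0]; L["P"]=np.diag([1e-4,1e-4,.15**2]).tolist()
go(L,-.11,9,wy=.6); go(L,-.10,9,wy=.6,wd=.6)
```

```text
t 6.67 pred 0.350 meas [0.347, 0.35] -> a 0.350 v 0.006 b 0.000 | y meas 0.0000 model 0.0000 | ee [467.4 255.8  47.8] rot [-1.7991e+02  3.0000e-02  1.7636e+02] F [ 0.1 -0.1 -6.3] gap 26.4 range 0.35 0.35
tool y cm: [np.float64(-1.8), np.float64(-4.3), np.float64(-6.75), np.float64(-8.85), np.float64(-10.45), np.float64(-11.7), np.float64(-12.55), np.float64(-13.15), np.float64(-13.6)]
a plan [0.296, 0.095, -0.047, -0.102, -0.106, -0.093, -0.078, -0.066, -0.057] y end cm -11.2
tool y cm: [np.float64(-2.55), np.float64(-5.55), np.float64(-8.05), np.float64(-9.8), np.float64(-10.9), np.float64(-11.55), np.float64(-11.95), np.float64(-12.2), np.float64(-12.4)]
a plan [0.273, 0.03, -0.084, -0.097, -0.082, -0.067, -0.058, -0.052, -0.046] y end cm -10.1
```

Request:
play_rows([
  [0, -1.8, 0],
  [0, -4.3, 0],
  [0, -6.75, 0],
  [0, -8.85, 0],
  [0, -10.45, 0],
  [0, -11.7, 0],
  [0, -12.55, 0],
], gripper=[-1, -1, -1, -1, -1, -1, -1], yaw=[0, 0, 0, 0, 0, 0, 0])

```text
time_s: 7.25
ee_pos: [459.2, 128.9, 48.1]
tool_rot: [-179.9, 0.0, 176.3]
force: [0.6, 0.2, -5.8]
finger_gap: 26.1
```

Run:
```python
from c import *
L=load(); L["rows"]=[v/100 for v in(-1.8,-4.3,-6.75,-8.85,-10.45,-11.7,-12.55)]
L=look(L); print(L["u"],L["P"][2][2]**.5); go(L,-.12,8,wy=.5)
```

```text
t 7.35 pred -0.103 meas [-0.072, -0.051] -> a -0.034 v 0.479 b 0.126 | y meas -0.1275 model -0.1256 | ee [459.3 129.4  48.1] rot [-1.7988e+02  3.0000e-02  1.7623e+02] F [-0.9  0.3 -5.5] gap 26.3 range -0.103 0.35
0.002332310570007573 0.10130109931429764
tool y cm: [np.float64(-1.05), np.float64(-2.5), np.float64(-4.0), np.float64(-5.35), np.float64(-6.45), np.float64(-7.3), np.float64(-7.95), np.float64(-8.4)]
a plan [-0.029, -0.094, -0.151, -0.171, -0.165, -0.149, -0.132, -0.117] y end cm -0.4
```

```bash
python3 - <<'E'
s=open("c.py").read()
i=s.index("def plan("); j=s.index("def look(")
new='''def plan(X,u,y0,ytgt,n=8,N=45,wy=.3,wa=1.,wd=1.,amax=None):
    """least squares over row positions; after each n rows one row of standstill (the pictures)"""
    A=np.array([[1,DT,0],[KG*DT,1-CD*DT,DT],[0,0,1]])
    def sim(X,u,ys):
        x=np.array(X); uu,yl=u,0.; out=[]; kt=np.arange(N+1)/12; ky=np.r_[0,ys]
        for i in range(N*20):
            y=np.interp((i+1)*DT,kt,ky); un=(y-yl)/TAU; un=uu+(un-uu)*min(1,DT/.015); yl+=un*DT
            x=A@x+np.array([0,KY*(un-uu),0]); uu=un
            if i%20==19: out.append(x[:2].copy())
        return np.array(out)
    b=sim(X,u,np.zeros(N)); e=np.zeros(N); e[0]=1; h=sim(np.zeros(3),0.,e)
    M=np.zeros((2,N,N))
    for q in range(N): M[:,q:,q]=h[:N-q].T
    idx=[]; c=-1; B=np.zeros((N,N))
    for r in range(N):
        if not (r%(n+1)==n): c+=1
        B[r,c]=1
    B=B[:,:c+1]
    full=np.diff(np.eye(N+2),2,axis=0); c2=full[:,:2]@np.r_[-u/12,0]; S=full[:,2:]
    wyv=np.full(N,wy); wyv[-6:]*=4
    rows=[wa*M[0],8*M[0][-4:],4*M[1][-4:],wd*20*S,wyv[:,None]*np.eye(N)]
    rhs=[-wa*b[:,0],-8*b[-4:,0],-4*b[-4:,1],-wd*20*c2,wyv*(ytgt-y0)]
    z=np.linalg.lstsq(np.vstack(rows)@B,np.concatenate(rhs),rcond=None)[0]
    ys=B@z; return ys,sim(X,u,ys)
'''
s=s[:i]+new+s[j:]
k=s.index("def go("); s=s[:k]+'''def go(L,ytgt,n,keep=True,**k):
    ys,o=plan(np.array(L["X"]),0.,L["y0"],ytgt,n=n,**k)
    r=np.round(ys[:n]*1000*2)/2000
    if keep: L["rows"]=r.tolist(); save(L)
    print("tool y cm:",[round(float(v)*100,2) for v in r]); print(" a",o[:,0].round(3)[:24:2].tolist(),"max",abs(o[:,0]).max().round(3),"y(cm) per 9:",(ys[8::9]*100).round(1).tolist())
'''
open("c.py","w").write(s)
E
python3 - <<'E'
from c import *
L=load()
for wy,wa,wd in((.5,1,1),(.1,1,1),(.1,3,.5),(.2,2,.5)): go(L,-.17,6,wy=wy,wa=wa,wd=wd)
E
```

```text
tool y cm: [-1.05, -2.6, -4.2, -5.6, -6.7, -7.3]
 a [-0.029, -0.099, -0.159, -0.142, -0.114, -0.113, -0.107, -0.088, -0.078, -0.071, -0.066, -0.059] max 0.163 y(cm) per 9: [-7.9, -9.3, -8.7, -7.7, -7.2]
tool y cm: [-0.85, -2.2, -3.6, -4.9, -5.95, -6.55]
 a [-0.023, -0.072, -0.121, -0.1, -0.078, -0.092, -0.095, -0.067, -0.069, -0.078, -0.066, -0.057] max 0.123 y(cm) per 9: [-7.6, -11.4, -13.2, -13.8, -13.1]
tool y cm: [-1.2, -2.35, -3.25, -4.1, -4.95, -5.75]
 a [-0.034, -0.064, -0.074, -0.058, -0.056, -0.065, -0.075, -0.048, -0.059, -0.067, -0.056, -0.054] max 0.079 y(cm) per 9: [-7.4, -12.7, -16.8, -19.3, -20.1]
tool y cm: [-1.2, -2.5, -3.6, -4.5, -5.35, -6.0]
 a [-0.034, -0.078, -0.096, -0.074, -0.065, -0.078, -0.084, -0.058, -0.066, -0.074, -0.062, -0.057] max 0.096 y(cm) per 9: [-7.4, -12.0, -14.7, -16.1, -16.0]
```

Request:
play_rows([
  [0, -1.2, -0.1],
  [0, -2.5, -0.2],
  [0, -3.6, -0.3],
  [0, -4.5, -0.4],
  [0, -5.35, -0.4],
  [0, -6.0, -0.4],
], gripper=[-1, -1, -1, -1, -1, -1], yaw=[0, 0, 0, 0, 0, 0])

```text
time_s: 7.85
ee_pos: [455.5, 68.9, 52.3]
tool_rot: [-179.9, 0.0, 176.2]
force: [-0.2, 0.4, -7.0]
finger_gap: 26.6
```

Run:
```python
from c import *
L=load(); L=look(L); print(L["P"][2][2]**.5); 
for wy,wa,wd,n in((.5,1,1,7),(.2,2,.5,7),(.5,2,.5,7)): go(L,-.10,n,wy=wy,wa=wa,wd=wd)
```

```text
t 7.95 pred -0.102 meas [-0.181, -0.179] -> a -0.173 v 0.143 b -0.005 | y meas -0.1877 model -0.1875 | ee [455.4  68.7  52.2] rot [-1.7987e+02  3.0000e-02  1.7616e+02] F [-0.1 -0.6 -5.5] gap 26.2 range -0.102 -0.025
0.06382787404741246
tool y cm: [0.55, 1.3, 2.0, 2.65, 3.15, 3.5, 3.65]
 a [-0.146, -0.069, -0.016, 0.003, -0.005, -0.003, 0.004, 0.005, -0.004, -0.001, 0.006, 0.007] max 0.146 y(cm) per 9: [3.7, 5.0, 6.4, 7.7, 8.7]
tool y cm: [1.5, 2.6, 3.1, 3.15, 3.15, 3.1, 3.1]
 a [-0.115, -0.01, -0.0, -0.005, -0.006, -0.005, -0.004, -0.003, -0.005, -0.003, -0.002, -0.001] max 0.115 y(cm) per 9: [3.1, 3.6, 4.2, 4.9, 5.7]
tool y cm: [1.4, 2.45, 2.9, 3.0, 3.0, 3.0, 3.05]
 a [-0.118, -0.019, -0.009, -0.011, -0.014, -0.011, -0.008, -0.006, -0.01, -0.007, -0.004, -0.001] max 0.118 y(cm) per 9: [3.1, 4.0, 5.3, 6.7, 8.2]
```

Request:
play_rows([
  [0, 1.5, 0],
  [0, 2.6, 0],
  [0, 3.1, 0],
  [0, 3.15, 0],
  [0, 3.15, 0],
], gripper=[-1, -1, -1, -1, -1], yaw=[0, 0, 0, 0, 0])

```text
time_s: 8.37
ee_pos: [457.3, 100.8, 52.0]
tool_rot: [-179.9, 0.0, 176.3]
force: [-0.1, 0.1, -5.7]
finger_gap: 26.7
```

```bash
sed -i 's/for n,cor in(("top",.002),("side",.015)):/for n,cor in(("top",.002),("side",.015),("top",.002)):/' c.py
python3 - <<'E'
from c import *
L=load(); L["rows"]=L["rows"][:5]; L=look(L); print(L["P"][2][2]**.5); 
for wy,wa,wd,n in((.5,1,1,7),(.2,2,.5,7),(.5,2,.5,7)): go(L,-.10,n,wy=wy,wa=wa,wd=wd)
E
```

```text
t 8.52 pred -0.012 meas [-0.024, -0.037, -0.034] -> a -0.040 v -0.092 b -0.026 | y meas -0.1557 model -0.1577 | ee [457.3 100.1  52. ] rot [-1.7986e+02  1.0000e-02  1.7617e+02] F [-0.1 -0.1 -4.8] gap 26.2 range -0.173 -0.011
0.0527240573749304
tool y cm: [0.4, 0.95, 1.5, 2.05, 2.5, 2.8, 3.0]
 a [-0.036, -0.002, 0.027, 0.034, 0.021, 0.02, 0.024, 0.023, 0.014, 0.014, 0.017, 0.016] max 0.036 y(cm) per 9: [3.1, 4.3, 5.1, 5.6, 6.1]
tool y cm: [0.65, 1.25, 1.65, 1.95, 2.15, 2.4, 2.55]
 a [-0.027, 0.009, 0.015, 0.015, 0.005, 0.008, 0.011, 0.013, 0.003, 0.006, 0.008, 0.01] max 0.027 y(cm) per 9: [2.8, 4.5, 6.1, 7.9, 9.7]
tool y cm: [0.75, 1.4, 1.8, 2.05, 2.3, 2.5, 2.65]
 a [-0.024, 0.016, 0.022, 0.022, 0.012, 0.014, 0.016, 0.017, 0.009, 0.011, 0.012, 0.012] max 0.024 y(cm) per 9: [2.8, 4.1, 5.2, 6.1, 7.2]
```

Request:
play_rows([
  [0, 0.75, 0.1],
  [0, 1.4, 0.2],
  [0, 1.8, 0.3],
  [0, 2.05, 0.4],
  [0, 2.3, 0.4],
  [0, 2.5, 0.4],
  [0, 2.65, 0.4],
], gripper=[-1, -1, -1, -1, -1, -1, -1], yaw=[0, 0, 0, 0, 0, 0, 0])

```text
time_s: 9.1
ee_pos: [459.1, 126.8, 47.9]
tool_rot: [-179.9, 0.0, 176.2]
force: [0.3, -0.3, -6.7]
finger_gap: 26.5
```

Run:
```python
from c import *
L=load(); L=look(L); print(L["P"][2][2]**.5); 
for wy,wa,wd,n in((.2,2,.5,9),(.3,2,.8,9)): go(L,-.10,n,wy=wy,wa=wa,wd=wd)
```

```text
t 9.25 pred 0.022 meas [-0.012, -0.03, -0.035] -> a -0.046 v -0.225 b -0.057 | y meas -0.1297 model -0.1292 | ee [459.2 126.5  48. ] rot [-1.7985e+02  2.0000e-02  1.7617e+02] F [ 0.2 -1.  -5.6] gap 26.1 range -0.041 0.023
0.04606622004534252
tool y cm: [1.2, 2.25, 3.0, 3.5, 3.9, 4.3, 4.75, 5.2, 5.55]
 a [-0.028, 0.03, 0.036, 0.035, 0.038, 0.018, 0.023, 0.024, 0.025, 0.027, 0.01, 0.014] max 0.038 y(cm) per 9: [5.6, 8.6, 11.2, 13.9, 17.0]
tool y cm: [1.05, 2.2, 3.1, 3.8, 4.3, 4.7, 5.15, 5.5, 5.75]
 a [-0.032, 0.032, 0.054, 0.055, 0.052, 0.031, 0.032, 0.035, 0.036, 0.034, 0.02, 0.02] max 0.055 y(cm) per 9: [5.8, 8.0, 9.5, 10.9, 12.5]
```

Run:
```python
s=open("c.py").read()
s=s.replace("    z=np.linalg.lstsq(np.vstack","    as_=-X[2]/KG; rhs[0]=wa*(as_-b[:,0]); rhs[1]=8*(as_-b[-4:,0])\n    z=np.linalg.lstsq(np.vstack")
s=s.replace('    s=state(); \n    print("t %.2f','''    s=state(); rb=-46.5*np.radians(s["tool_rot"][0]%360-180.08); S=P[2,2]+.05**2; K=P[:,2]/S; X,P=X+K*(rb-X[2]),P-np.outer(K,P[2])
    print("b from tool roll %.3f"%rb,end=" ")
    print("t %.2f''')
open("c.py","w").write(s)
from c import *
L=load(); print(L["X"])
for wy,wa,wd,n in((.2,2,.5,7),(.3,2,.8,7)): go(L,-.10,n,wy=wy,wa=wa,wd=wd)
```

```text
[-0.04596192429973502, -0.22534142939103396, -0.056900193058773245]
tool y cm: [1.25, 2.35, 3.15, 3.65, 4.1, 4.55, 4.9]
 a [-0.026, 0.036, 0.046, 0.047, 0.027, 0.032, 0.036, 0.039, 0.023, 0.027, 0.03, 0.031] max 0.048 y(cm) per 9: [5.3, 8.0, 10.1, 11.7, 13.1]
tool y cm: [1.05, 2.25, 3.2, 3.9, 4.45, 4.9, 5.2]
 a [-0.032, 0.035, 0.062, 0.061, 0.038, 0.04, 0.046, 0.046, 0.031, 0.033, 0.035, 0.034] max 0.064 y(cm) per 9: [5.4, 7.7, 8.9, 9.5, 9.9]
```

Request:
play_rows([
  [0, 1.05, 0],
  [0, 2.25, 0],
  [0, 3.2, 0],
  [0, 3.9, 0],
  [0, 4.45, 0],
  [0, 4.9, 0],
  [0, 5.2, 0],
], gripper=[-1, -1, -1, -1, -1, -1, -1], yaw=[0, 0, 0, 0, 0, 0, 0])

```text
time_s: 9.83
ee_pos: [462.6, 179.2, 47.8]
tool_rot: [-179.9, 0.0, 176.2]
force: [0.0, 0.6, -6.9]
finger_gap: 26.2
```

Run:
```python
from c import *
L=load(); L=look(L); print(L["P"][2][2]**.5); 
for wy,wa,wd,n in((.2,2,.5,8),(.3,2,.8,8)): go(L,-.06,n,wy=wy,wa=wa,wd=wd)
```

```text
b from tool roll -0.067 t 9.98 pred 0.062 meas [0.067, 0.05, 0.046] -> a 0.034 v -0.208 b -0.062 | y meas -0.0771 model -0.0777 | ee [462.6 178.5  47.8] rot [-1.7984e+02  1.0000e-02  1.7620e+02] F [-0.9 -0.6 -5.8] gap 26.3 range -0.049 0.064
0.032386868809709854
tool y cm: [0.35, 0.75, 1.1, 1.45, 1.75, 2.05, 2.4, 2.65]
 a [0.028, 0.034, 0.037, 0.04, 0.032, 0.029, 0.032, 0.034, 0.035, 0.026, 0.029, 0.03] max 0.04 y(cm) per 9: [2.6, 4.4, 5.5, 6.1, 6.1]
tool y cm: [0.3, 0.75, 1.15, 1.55, 1.9, 2.2, 2.5, 2.7]
 a [0.027, 0.036, 0.043, 0.046, 0.036, 0.03, 0.034, 0.036, 0.036, 0.027, 0.028, 0.029] max 0.046 y(cm) per 9: [2.7, 4.2, 5.0, 5.4, 5.3]
```

Run:
```python
from c import *
L=load()
go(L,-.06,11,wy=.15,wa=2,wd=.5)
```

```text
tool y cm: [0.25, 0.6, 0.95, 1.25, 1.55, 1.85, 2.15, 2.45, 2.75, 3.1, 3.35]
 a [0.025, 0.026, 0.027, 0.027, 0.029, 0.031, 0.018, 0.022, 0.023, 0.023, 0.024, 0.026] max 0.031 y(cm) per 9: [2.8, 4.9, 6.7, 8.3, 10.1]
```

Request:
play_rows([
  [0, 0.25, 0],
  [0, 0.6, 0],
  [0, 0.95, 0],
  [0, 1.25, 0],
  [0, 1.55, 0],
  [0, 1.85, 0],
  [0, 2.15, 0],
  [0, 2.45, 0],
  [0, 2.75, 0],
  [0, 3.1, 0],
  [0, 3.35, 0],
], gripper=[-1, -1, -1, -1, -1, -1, -1, -1, -1, -1, -1], yaw=[0, 0, 0, 0, 0, 0, 0, 0, 0, 0, 0])

```text
time_s: 10.9
ee_pos: [464.8, 212.4, 47.7]
tool_rot: [-179.8, 0.0, 176.2]
force: [-0.4, 0.0, -5.9]
finger_gap: 26.5
```

Run:
```python
from c import *
L=load(); L=look(L)
for wy,wa,wd,n in((.2,2,.5,11),(.3,2,.8,11)): go(L,-.06,n,wy=wy,wa=wa,wd=wd)
```

```text
b from tool roll -0.071 t 11.05 pred 0.031 meas [0.024, 0.013, 0.005] -> a -0.003 v -0.186 b -0.067 | y meas -0.0438 model -0.0436 | ee [464.8 212.2  47.7] rot [-1.7983e+02  1.0000e-02  1.7622e+02] F [ 0.5  0.2 -6. ] gap 26.5 range 0.024 0.034
tool y cm: [0.75, 1.45, 1.95, 2.3, 2.55, 2.85, 3.1, 3.35, 3.65, 3.95, 4.15]
 a [0.005, 0.037, 0.041, 0.038, 0.038, 0.04, 0.028, 0.031, 0.031, 0.03, 0.029, 0.03] max 0.041 y(cm) per 9: [3.6, 5.4, 6.5, 7.3, 8.1]
tool y cm: [0.65, 1.4, 2.05, 2.5, 2.8, 3.1, 3.35, 3.6, 3.8, 4.05, 4.2]
 a [0.002, 0.04, 0.052, 0.051, 0.05, 0.048, 0.037, 0.037, 0.037, 0.036, 0.034, 0.033] max 0.052 y(cm) per 9: [3.8, 5.0, 5.3, 5.2, 4.9]
```

Request:
play_rows([
  [0, 0.65, 0],
  [0, 1.4, 0],
  [0, 2.05, 0],
  [0, 2.5, 0],
  [0, 2.8, 0],
  [0, 3.1, 0],
  [0, 3.35, 0],
  [0, 3.6, 0],
  [0, 3.8, 0],
  [0, 4.05, 0],
  [0, 4.2, 0],
], gripper=[-1, -1, -1, -1, -1, -1, -1, -1, -1, -1, -1], yaw=[0, 0, 0, 0, 0, 0, 0, 0, 0, 0, 0])

```text
time_s: 11.97
ee_pos: [467.6, 254.3, 47.6]
tool_rot: [-179.8, 0.0, 176.2]
force: [0.4, 0.7, -5.7]
finger_gap: 26.6
```

Run:
```python
from c import *
L=load(); L=look(L)
for wy,wa,wd,n in((.2,2,.5,11),(.3,2,.8,11)): go(L,-.06,n,wy=wy,wa=wa,wd=wd)
```

```text
b from tool roll -0.073 t 12.12 pred 0.049 meas [0.052, 0.044, 0.041] -> a 0.036 v -0.101 b -0.069 | y meas -0.0019 model -0.0018 | ee [467.6 254.1  47.6] rot [-1.7983e+02  1.0000e-02  1.7622e+02] F [-0.2  0.4 -6.6] gap 26.3 range -0.006 0.052
tool y cm: [0.15, 0.3, 0.45, 0.6, 0.7, 0.8, 0.9, 1.0, 1.1, 1.15, 1.25]
 a [0.032, 0.033, 0.033, 0.032, 0.031, 0.031, 0.027, 0.027, 0.027, 0.026, 0.025, 0.024] max 0.033 y(cm) per 9: [1.1, 1.5, 1.5, 1.3, 1.0]
tool y cm: [0.2, 0.4, 0.6, 0.75, 0.85, 0.95, 1.0, 1.05, 1.1, 1.15, 1.2]
 a [0.033, 0.039, 0.041, 0.039, 0.038, 0.036, 0.034, 0.032, 0.031, 0.03, 0.027, 0.025] max 0.041 y(cm) per 9: [1.1, 1.1, 0.6, -0.3, -1.3]
```

Very steady now; continue the hold.

Request:
play_rows([
  [0, 0.2, 0],
  [0, 0.4, 0],
  [0, 0.6, 0],
  [0, 0.75, 0],
  [0, 0.85, 0],
  [0, 0.95, 0],
  [0, 1.0, 0],
  [0, 1.05, 0],
  [0, 1.1, 0],
  [0, 1.15, 0],
  [0, 1.2, 0],
], gripper=[-1, -1, -1, -1, -1, -1, -1, -1, -1, -1, -1], yaw=[0, 0, 0, 0, 0, 0, 0, 0, 0, 0, 0])

```text
time_s: 13.03
ee_pos: [468.3, 266.1, 47.5]
tool_rot: [-179.8, 0.0, 176.2]
force: [-0.5, -0.4, -5.7]
finger_gap: 26.5
```

Run:
```python
from c import *
L=load(); L=look(L)
for wy,wa,wd,n in((.2,2,.5,11),(.3,2,.8,11)): go(L,-.06,n,wy=wy,wa=wa,wd=wd)
```

```text
b from tool roll -0.074 t 13.18 pred 0.037 meas [0.023, 0.016, 0.017] -> a 0.013 v -0.056 b -0.073 | y meas 0.0100 model 0.0101 | ee [468.4 266.1  47.6] rot [-1.7983e+02  2.0000e-02  1.7623e+02] F [-0.1 -0.2 -6.3] gap 26.4 range 0.033 0.042
tool y cm: [0.3, 0.55, 0.75, 0.85, 0.9, 0.95, 1.0, 1.05, 1.1, 1.1, 1.15]
 a [0.018, 0.033, 0.034, 0.032, 0.031, 0.031, 0.029, 0.028, 0.027, 0.026, 0.025, 0.024] max 0.034 y(cm) per 9: [1.1, 1.1, 0.8, 0.3, -0.3]
tool y cm: [0.3, 0.6, 0.85, 1.0, 1.05, 1.1, 1.15, 1.15, 1.15, 1.15, 1.15]
 a [0.018, 0.037, 0.042, 0.04, 0.038, 0.036, 0.035, 0.033, 0.032, 0.03, 0.027, 0.025] max 0.042 y(cm) per 9: [1.1, 0.8, -0.0, -1.2, -2.5]
```

Request:
play_rows([
  [0, 0.3, 0],
  [0, 0.6, 0],
  [0, 0.85, 0],
  [0, 1.0, 0],
  [0, 1.05, 0],
  [0, 1.1, 0],
  [0, 1.15, 0],
  [0, 1.15, 0],
  [0, 1.15, 0],
  [0, 1.15, 0],
  [0, 1.15, 0],
], gripper=[-1, -1, -1, -1, -1, -1, -1, -1, -1, -1, -1], yaw=[0, 0, 0, 0, 0, 0, 0, 0, 0, 0, 0])

```text
time_s: 14.1
ee_pos: [469.1, 277.5, 47.5]
tool_rot: [-179.8, 0.0, 176.2]
force: [-0.2, -0.1, -6.3]
finger_gap: 25.9
```

Run:
```python
from c import *
L=load(); L=look(L)
for wy,wa,wd,n in((.2,2,.5,12),(.3,2,.8,12)): go(L,-.06,n,wy=wy,wa=wa,wd=wd)
```

```text
b from tool roll -0.074 t 14.25 pred 0.037 meas [0.014, 0.006, 0.008] -> a 0.004 v -0.054 b -0.076 | y meas 0.0214 model 0.0215 | ee [469.1 277.5  47.5] rot [-1.7983e+02  1.0000e-02  1.7622e+02] F [-0.2  0.2 -6.6] gap 26.4 range 0.013 0.043
tool y cm: [0.4, 0.8, 1.0, 1.1, 1.15, 1.2, 1.25, 1.3, 1.35, 1.4, 1.4, 1.45]
 a [0.013, 0.036, 0.037, 0.035, 0.034, 0.033, 0.031, 0.03, 0.029, 0.028, 0.027, 0.026] max 0.038 y(cm) per 9: [1.4, 1.4, 1.0, 0.3, -0.4]
tool y cm: [0.4, 0.8, 1.1, 1.25, 1.35, 1.4, 1.45, 1.45, 1.45, 1.45, 1.4, 1.4]
 a [0.012, 0.04, 0.047, 0.045, 0.041, 0.039, 0.038, 0.037, 0.035, 0.033, 0.031, 0.027] max 0.047 y(cm) per 9: [1.4, 1.1, 0.1, -1.5, -2.8]
```

```bash
sed -i 's/S=P\[2,2\]+.05\*\*2/S=P[2,2]+.3**2/' c.py
python3 - <<'E'
from c import *
L=load(); P=np.array(L["P"]); P[2]=P[:,2]=0; P[2,2]=.05**2; L["P"]=P.tolist(); L["X"][2]=-.095; save(L)
for wy,wa,wd in((.06,2,1),(.1,2,1),(.15,2,1)): go(L,-.465,12,wy=wy,wa=wa,wd=wd,N=91)
E
```

```text
tool y cm: [0.3, 0.65, 0.9, 1.15, 1.3, 1.4, 1.5, 1.55, 1.6, 1.7, 1.75, 1.75]
 a [0.009, 0.03, 0.039, 0.04, 0.039, 0.038, 0.035, 0.034, 0.034, 0.033, 0.032, 0.031] max 0.04 y(cm) per 9: [1.6, 1.9, 1.8, 1.3, 0.7, 0.1, -0.7, -1.3, -1.7, -1.7]
tool y cm: [0.4, 0.85, 1.2, 1.4, 1.55, 1.65, 1.65, 1.7, 1.7, 1.65, 1.65, 1.65]
 a [0.012, 0.042, 0.054, 0.053, 0.05, 0.047, 0.046, 0.046, 0.043, 0.041, 0.038, 0.034] max 0.055 y(cm) per 9: [1.7, 1.2, 0.1, -1.9, -3.7, -5.6, -7.8, -9.3, -10.3, -10.4]
tool y cm: [0.5, 1.1, 1.5, 1.75, 1.9, 1.95, 1.9, 1.85, 1.75, 1.65, 1.5, 1.45]
 a [0.016, 0.057, 0.073, 0.071, 0.064, 0.058, 0.06, 0.061, 0.055, 0.05, 0.045, 0.037] max 0.073 y(cm) per 9: [1.7, 0.4, -2.0, -5.8, -9.3, -12.7, -16.5, -19.0, -20.8, -21.0]
```

Run:
```python
from c import *
L=load()
for wy,wa,wd in((.3,2,2),(.3,2,1),(.5,2,2)): go(L,-.465,11,wy=wy,wa=wa,wd=wd,N=96)
```

```text
tool y cm: [0.45, 1.05, 1.65, 2.05, 2.35, 2.45, 2.4, 2.3, 2.15, 1.95, 1.85]
 a [0.015, 0.061, 0.092, 0.097, 0.089, 0.085, 0.095, 0.086, 0.07, 0.052, 0.036, 0.039] max 0.097 y(cm) per 9: [2.1, -0.7, -4.7, -10.3, -16.9, -22.0, -26.5, -30.9, -34.6, -35.5]
tool y cm: [0.75, 1.6, 2.2, 2.5, 2.6, 2.5, 2.35, 2.1, 1.8, 1.5, 1.3]
 a [0.024, 0.089, 0.11, 0.103, 0.088, 0.08, 0.092, 0.083, 0.071, 0.06, 0.045, 0.039] max 0.11 y(cm) per 9: [1.8, -1.4, -6.2, -12.3, -19.5, -25.3, -30.6, -35.3, -39.1, -40.6]
tool y cm: [0.65, 1.45, 2.15, 2.65, 2.95, 3.0, 2.85, 2.55, 2.25, 1.9, 1.7]
 a [0.02, 0.085, 0.124, 0.127, 0.111, 0.104, 0.122, 0.108, 0.082, 0.053, 0.03, 0.034] max 0.129 y(cm) per 9: [2.2, -2.3, -8.2, -15.8, -24.1, -30.0, -35.1, -39.9, -43.7, -44.6]
```

Request:
play_rows([
  [0, 0.3, 0],
  [0, 0.65, 0],
  [0, 0.9, 0],
  [0, 1.15, 0],
  [0, 1.3, 0],
  [0, 1.4, 0],
  [0, 1.5, 0],
  [0, 1.55, 0],
  [0, 1.6, 0],
  [0, 1.7, 0],
  [0, 1.75, 0],
], gripper=[-1, -1, -1, -1, -1, -1, -1, -1, -1, -1, -1], yaw=[0, 0, 0, 0, 0, 0, 0, 0, 0, 0, 0])

```text
time_s: 15.17
ee_pos: [470.3, 295.0, 47.5]
tool_rot: [-179.8, 0.0, 176.2]
force: [-0.4, -0.6, -5.8]
finger_gap: 26.4
```

Run:
```python
from c import *
L=load(); L["rows"]=[v/100 for v in (0.3, 0.65, 0.9, 1.15, 1.3, 1.4, 1.5, 1.55, 1.6, 1.7, 1.75)]; L=look(L)
go(L,-.465,11,wy=.3,wa=2,wd=2,N=96)
s=state(); print("underside above bench",s["ee_pos"][2]-21)
```

```text
b from tool roll -0.079 t 15.32 pred 0.039 meas [0.026, 0.017, 0.019] -> a 0.014 v -0.068 b -0.099 | y meas 0.0390 model 0.0389 | ee [470.3 295.   47.5] rot [-1.7982e+02  1.0000e-02  1.7622e+02] F [ 0.3 -0.  -5.3] gap 26.4 range 0.004 0.041
tool y cm: [0.45, 1.05, 1.6, 2.0, 2.25, 2.35, 2.35, 2.2, 2.05, 1.85, 1.75]
 a [0.023, 0.067, 0.096, 0.101, 0.092, 0.088, 0.098, 0.089, 0.072, 0.053, 0.038, 0.041] max 0.101 y(cm) per 9: [2.0, -0.9, -5.0, -10.8, -17.7, -22.8, -27.5, -32.1, -35.9, -36.9]
underside above bench 26.468230505706146
```

Request:
play_rows([
  [0.1, 0.45, -0.2],
  [0.3, 1.05, -0.6],
  [0.6, 1.6, -1.0],
  [0.9, 2.0, -1.5],
  [1.2, 2.25, -2.0],
  [1.5, 2.35, -2.5],
  [1.8, 2.35, -3.0],
  [2.1, 2.2, -3.5],
  [2.3, 2.05, -4.0],
  [2.4, 1.85, -4.3],
  [2.5, 1.75, -4.5],
], gripper=[-1, -1, -1, -1, -1, -1, -1, -1, -1, -1, -1], yaw=[0, 0, 0, 0, 0, 0, 0, 0, 0, 0, 0])

```text
time_s: 16.23
ee_pos: [446.6, 313.9, 93.1]
tool_rot: [-179.8, 0.1, 176.2]
force: [0.3, 1.1, -5.5]
finger_gap: 26.5
```

Run:
```python
from c import *
L=load(); L=look(L)
go(L,-.465,9,wy=.3,wa=2,wd=2,N=80); go(L,-.465,9,wy=.4,wa=2,wd=1,N=80)
```

```text
b from tool roll -0.068 t 16.38 pred 0.088 meas [0.091, 0.092, 0.101] -> a 0.107 v 0.139 b -0.097 | y meas 0.0563 model 0.0565 | ee [446.6 314.   92.6] rot [-1.7984e+02  3.0000e-02  1.7619e+02] F [ 0.6  0.  -5.4] gap 26.5 range 0.014 0.101
tool y cm: [-0.35, -0.85, -1.5, -2.2, -2.9, -3.6, -4.2, -4.75, -5.05]
 a [0.109, 0.087, 0.058, 0.035, 0.035, 0.068, 0.06, 0.035, 0.013, 0.015, 0.054, 0.048] max 0.109 y(cm) per 9: [-5.1, -10.6, -16.3, -21.7, -26.6, -30.9, -34.3, -36.5]
tool y cm: [-0.25, -0.65, -1.15, -1.7, -2.35, -3.0, -3.75, -4.45, -4.9]
 a [0.111, 0.103, 0.086, 0.065, 0.056, 0.089, 0.074, 0.051, 0.027, 0.02, 0.065, 0.051] max 0.111 y(cm) per 9: [-4.9, -11.9, -19.3, -26.6, -33.4, -39.1, -43.5, -46.3]
```

Request:
play_rows([
  [0.1, -0.25, 0],
  [0.3, -0.65, 0],
  [0.5, -1.15, 0],
  [0.8, -1.7, 0],
  [1.1, -2.35, 0],
  [1.4, -3.0, 0],
  [1.7, -3.75, 0],
  [1.9, -4.45, 0],
  [2.0, -4.9, 0],
], gripper=[-1, -1, -1, -1, -1, -1, -1, -1, -1], yaw=[0, 0, 0, 0, 0, 0, 0, 0, 0])

```text
time_s: 17.13
ee_pos: [422.7, 265.3, 92.7]
tool_rot: [-179.8, 0.0, 176.2]
force: [-0.5, -1.3, -6.6]
finger_gap: 26.3
```

Run:
```python
from c import *
L=load(); L=look(L)
go(L,-.465,9,wy=.3,wa=2,wd=1,N=80); go(L,-.465,9,wy=.4,wa=2,wd=1,N=80)
```

```text
b from tool roll -0.052 t 17.28 pred 0.056 meas [0.031, 0.043, 0.059] -> a 0.072 v 0.305 b -0.102 | y meas 0.0063 model 0.0073 | ee [423.5 266.1  92.9] rot [-1.7986e+02  5.0000e-02  1.7615e+02] F [ 0.2  0.7 -4.9] gap 26.5 range 0.053 0.111
tool y cm: [-0.5, -1.25, -2.05, -2.85, -3.65, -4.5, -5.3, -6.05, -6.6]
 a [0.082, 0.065, 0.044, 0.025, 0.02, 0.059, 0.048, 0.028, 0.009, 0.006, 0.047, 0.036] max 0.082 y(cm) per 9: [-6.6, -13.1, -19.4, -25.2, -30.4, -34.8, -38.0, -40.1]
tool y cm: [-0.4, -1.05, -1.8, -2.6, -3.45, -4.35, -5.2, -6.05, -6.6]
 a [0.085, 0.075, 0.056, 0.034, 0.028, 0.068, 0.055, 0.032, 0.01, 0.006, 0.051, 0.038] max 0.085 y(cm) per 9: [-6.6, -13.8, -20.8, -27.2, -32.9, -37.6, -41.1, -43.3]
```

Run:
```python
from c import *
L=load()
go(L,-.465,12,wy=.4,wa=2,wd=1,N=78);go(L,-.465,12,wy=.7,wa=2,wd=1,N=78)
```

```text
tool y cm: [-0.4, -1.05, -1.75, -2.5, -3.25, -4.05, -4.85, -5.7, -6.6, -7.5, -8.35, -8.95]
 a [0.085, 0.078, 0.064, 0.052, 0.037, 0.019, 0.047, 0.061, 0.041, 0.028, 0.017, 0.001] max 0.085 y(cm) per 9: [-6.6, -13.3, -20.0, -27.9, -33.4, -38.0, -42.0, -43.4]
tool y cm: [-0.15, -0.55, -1.15, -1.85, -2.7, -3.6, -4.55, -5.55, -6.65, -7.8, -8.85, -9.55]
 a [0.093, 0.107, 0.096, 0.078, 0.052, 0.026, 0.056, 0.07, 0.044, 0.025, 0.011, -0.01] max 0.107 y(cm) per 9: [-6.7, -14.8, -22.9, -31.8, -37.6, -42.0, -45.7, -46.9]
```

Request:
play_rows([
  [0, -0.15, 0],
  [0, -0.55, 0],
  [0, -1.15, 0],
  [0, -1.85, 0],
  [0, -2.7, 0],
  [0, -3.6, 0],
  [0, -4.55, 0],
  [0, -5.55, 0],
  [0, -6.65, 0],
  [0, -7.8, 0],
  [0, -8.85, 0],
  [0, -9.55, 0],
], gripper=[-1, -1, -1, -1, -1, -1, -1, -1, -1, -1, -1, -1], yaw=[0, 0, 0, 0, 0, 0, 0, 0, 0, 0, 0, 0])

```text
time_s: 18.28
ee_pos: [416.9, 169.3, 93.2]
tool_rot: [-179.8, 0.0, 176.1]
force: [-0.8, 0.7, -6.0]
finger_gap: 26.2
```

Run:
```python
from c import *
L=load(); L=look(L)
go(L,-.465,12,wy=.5,wa=2,wd=1,N=78); go(L,-.465,9,wy=.5,wa=2,wd=1,N=80)
```

```text
b from tool roll -0.038 t 18.43 pred 0.026 meas [0.009, 0.031, 0.058] -> a 0.079 v 0.498 b -0.100 | y meas -0.0899 model -0.0892 | ee [417.2 170.2  93.2] rot [-1.7987e+02  6.0000e-02  1.7607e+02] F [-0.6  0.2 -6.7] gap 26.3 range 0.023 0.107
tool y cm: [-1.0, -2.4, -3.75, -5.0, -6.1, -7.15, -8.15, -9.15, -10.2, -11.25, -12.25, -12.9]
 a [0.088, 0.044, 0.013, 0.002, -0.01, -0.025, 0.009, 0.027, 0.01, -0.001, -0.009, -0.02] max 0.088 y(cm) per 9: [-10.2, -17.2, -23.1, -29.0, -32.5, -35.1, -37.1, -37.7]
tool y cm: [-1.0, -2.4, -3.8, -5.1, -6.3, -7.45, -8.55, -9.55, -10.25]
 a [0.088, 0.042, 0.005, -0.019, -0.021, 0.031, 0.019, -0.002, -0.02, -0.022, 0.022, 0.013] max 0.088 y(cm) per 9: [-10.2, -17.7, -23.7, -28.5, -32.2, -34.8, -36.6, -37.6]
```

Request:
play_rows([
  [0, -1.0, 0],
  [0, -2.4, 0],
  [0, -3.75, 0],
  [0, -5.0, 0],
  [0, -6.1, 0],
  [0, -7.15, 0],
  [0, -8.15, 0],
  [0, -9.15, 0],
  [0, -10.2, 0],
  [0, -11.25, 0],
  [0, -12.25, 0],
  [0, -12.9, 0],
], gripper=[-1, -1, -1, -1, -1, -1, -1, -1, -1, -1, -1, -1], yaw=[0, 0, 0, 0, 0, 0, 0, 0, 0, 0, 0, 0])

```text
time_s: 19.43
ee_pos: [408.3, 40.4, 93.6]
tool_rot: [-179.9, 0.1, 176.0]
force: [1.2, 0.5, -6.4]
finger_gap: 26.2
```

Run:
```python
from c import *
L=load(); L["rows"]=[v/100 for v in(-1.0, -2.4, -3.75, -5.0, -6.1, -7.15, -8.15, -9.15, -10.2, -11.25, -12.25, -12.9)]; L=look(L)
go(L,-.465,9,wy=.5,wa=2,wd=1,N=70,keep=False); go(L,-.465,11,wy=.5,wa=2,wd=1,N=72)
```

```text
b from tool roll -0.024 t 19.58 pred -0.022 meas [-0.042, -0.026, 0.0] -> a 0.020 v 0.441 b -0.099 | y meas -0.2191 model -0.2189 | ee [408.4  41.2  93.6] rot [-1.7989e+02  7.0000e-02  1.7600e+02] F [ 0.2  0.4 -5.8] gap 26.4 range -0.027 0.091
tool y cm: [-0.6, -1.5, -2.45, -3.35, -4.25, -5.15, -6.0, -6.75, -7.25]
 a [0.036, 0.022, 0.002, -0.015, -0.016, 0.023, 0.015, -0.0, -0.013, -0.014, 0.018, 0.012] max 0.036 y(cm) per 9: [-7.3, -12.7, -16.9, -20.1, -22.4, -23.9, -24.6]
tool y cm: [-0.6, -1.5, -2.4, -3.3, -4.15, -4.95, -5.75, -6.55, -7.35, -8.1, -8.6]
 a [0.036, 0.023, 0.006, -0.004, -0.015, -0.016, 0.022, 0.015, 0.003, -0.004, -0.012, -0.012] max 0.036 y(cm) per 9: [-7.4, -12.4, -16.5, -19.9, -22.6, -24.0, -24.8, -24.8]
```

Request:
play_rows([
  [0, -0.6, 0],
  [0, -1.5, 0],
  [0, -2.4, 0],
  [0, -3.3, 0],
  [0, -4.15, 0],
  [0, -4.95, 0],
  [0, -5.75, 0],
  [0, -6.55, 0],
  [0, -7.35, 0],
  [0, -8.1, 0],
  [0, -8.6, 0],
], gripper=[-1, -1, -1, -1, -1, -1, -1, -1, -1, -1, -1], yaw=[0, 0, 0, 0, 0, 0, 0, 0, 0, 0, 0])

```text
time_s: 20.5
ee_pos: [402.4, -45.7, 93.8]
tool_rot: [-179.9, 0.1, 176.0]
force: [0.1, 0.0, -6.8]
finger_gap: 26.6
```

Run:
```python
from c import *
L=load(); L["X"][2]=-.05; L=look(L)
f=np.array(L["f"]); print("ytarget",(np.array([392.3,-205])-L["ee0"])@f)
go(L,-.465,11,wy=.5,wa=2,wd=1,N=60)
```

```text
b from tool roll -0.013 t 20.65 pred 0.008 meas [-0.04, -0.026, -0.005] -> a 0.009 v 0.336 b -0.058 | y meas -0.3053 model -0.3051 | ee [402.4 -45.   93.7] rot [-1.7990e+02  7.0000e-02  1.7595e+02] F [ 0.7  0.8 -6. ] gap 27.0 range 0.0 0.038
ytarget -465.0023678873428
tool y cm: [-0.5, -1.15, -1.9, -2.55, -3.2, -3.8, -4.4, -5.0, -5.55, -6.1, -6.45]
 a [0.021, 0.009, -0.004, -0.011, -0.019, -0.019, 0.008, 0.003, -0.005, -0.009, -0.014, -0.014] max 0.022 y(cm) per 9: [-5.6, -9.2, -12.0, -14.1, -15.6, -16.1]
```

Request:
play_rows([
  [0, -0.5, 0],
  [0, -1.15, 0],
  [0, -1.85, 0],
  [0, -2.45, 0],
  [0, -3.1, 0],
  [0, -3.65, 0],
  [0, -4.25, 0],
  [0, -4.8, 0],
  [0, -5.35, 0],
  [0, -5.85, 0],
  [0, -6.2, 0],
], gripper=[-1, -1, -1, -1, -1, -1, -1, -1, -1, -1, -1], yaw=[0, 0, 0.1, 0.2, 0.4, 0.6, 0.7, 0.8, 0.9, 1.0, 1.1])

```text
time_s: 21.57
ee_pos: [398.1, -107.5, 93.8]
tool_rot: [-179.9, 0.1, 174.8]
force: [0.5, 0.6, -6.4]
finger_gap: 26.6
```

Run:
```python
from c import *
L=load(); L=look(L)
go(L,-.465,10,wy=.5,wa=2,wd=1,N=55)
```

```text
b from tool roll -0.005 t 21.72 pred -0.019 meas [-0.041, -0.035, -0.018] -> a -0.011 v 0.212 b -0.060 | y meas -0.3673 model -0.3698 | ee [ 398.1 -107.1   93.8] rot [-1.7991e+02  7.0000e-02  1.7482e+02] F [ 0.3 -0.7 -6.4] gap 26.3 range -0.022 0.021
tool y cm: [-0.15, -0.35, -0.65, -1.0, -1.35, -1.7, -2.1, -2.45, -2.8, -3.0]
 a [0.002, 0.011, 0.008, 0.002, -0.003, 0.008, 0.014, 0.008, 0.003, -0.002, -0.002, 0.011] max 0.015 y(cm) per 9: [-2.8, -5.1, -6.9, -8.2, -9.1, -9.2]
```

Run:
```python
from c import *
L=load(); a=np.radians(5.2); f=np.array([np.sin(a),np.cos(a)]); S=np.array([621.3,-226.2])
s=state(); y=(s["ee_pos"][:2]-S)@f/1000; e=np.array([np.cos(a),-np.sin(a)])
L.update(f=f.tolist(),ee0=S.tolist(),y0=float(y),yl=float(y)); save(L)
print("y to go",y,"lug stand x",(s["ee_pos"][:2]-S)@e)
go(L,0.,11,wy=.6,wa=2,wd=1,N=55)
```

```text
y to go 0.09842526736123502 lug stand x -233.12369445785657
tool y cm: [-0.15, -0.4, -0.7, -1.05, -1.35, -1.7, -2.05, -2.4, -2.75, -3.05, -3.25]
 a [0.002, 0.009, 0.007, 0.003, -0.002, -0.003, 0.014, 0.011, 0.006, 0.003, 0.0, 0.001] max 0.017 y(cm) per 9: [-2.7, -4.9, -6.6, -8.1, -9.5, -10.5]
```

Request:
play_rows([
  [0, -0.15, 0],
  [0, -0.4, 0],
  [0, -0.7, 0],
  [0, -1.05, 0],
  [0, -1.35, 0],
  [0, -1.7, 0],
  [0, -2.05, 0],
  [0, -2.4, 0],
  [0, -2.75, 0],
  [0, -3.05, 0],
  [0, -3.25, 0],
], gripper=[-1, -1, -1, -1, -1, -1, -1, -1, -1, -1, -1], yaw=[0, 0, 0, 0, 0, 0, 0, 0, 0, 0, 0])

```text
time_s: 22.63
ee_pos: [395.1, -139.9, 93.9]
tool_rot: [-179.9, 0.1, 174.8]
force: [-0.5, -0.9, -5.6]
finger_gap: 26.3
```

Run:
```python
from c import *
L=load(); L=look(L)
go(L,0.,11,wy=.7,wa=2,wd=1,N=48)
```

```text
b from tool roll -0.001 t 22.78 pred -0.003 meas [0.018, 0.025, 0.038] -> a 0.047 v 0.211 b -0.053 | y meas 0.0655 model 0.0659 | ee [ 395.1 -139.6   93.9] rot [-1.7992e+02  7.0000e-02  1.7479e+02] F [ 0.2 -0.9 -6.2] gap 26.4 range -0.011 0.009
tool y cm: [-0.7, -1.55, -2.35, -2.95, -3.4, -3.8, -4.15, -4.5, -4.8, -5.1, -5.3]
 a [0.042, -0.001, -0.022, -0.024, -0.025, -0.022, -0.006, -0.007, -0.009, -0.009, -0.008, -0.007] max 0.042 y(cm) per 9: [-4.8, -6.5, -7.3, -7.6, -7.6]
```

Request:
play_rows([
  [0, -0.7, 0],
  [0, -1.55, 0],
  [0, -2.35, 0],
  [0, -2.95, 0],
  [0, -3.4, 0],
  [0, -3.8, 0],
  [0, -4.15, 0],
  [0, -4.5, 0],
  [0, -4.8, 0],
  [0, -5.1, 0],
  [0, -5.3, 0],
], gripper=[-1, -1, -1, -1, -1, -1, -1, -1, -1, -1, -1], yaw=[0, 0, 0, 0, 0, 0, 0, 0, 0, 0, 0])

```text
time_s: 23.7
ee_pos: [390.3, -192.6, 93.9]
tool_rot: [-179.9, 0.1, 174.8]
force: [0.0, -0.6, -7.1]
finger_gap: 26.5
```

Run:
```python
from c import *
L=load(); L["X"][2]=-.02; L=look(L)
go(L,0.,8,wy=.7,wa=2,wd=1,N=45);go(L,0.,11,wy=.7,wa=2,wd=1,N=48)
a=cv2.imread("pics/last_side.png");b=cv2.imread("pics/last_top.png"); cv2.imwrite("pics/v4.png",np.hstack([cv2.resize(a[60:260,150:400],None,fx=1.6,fy=1.6),cv2.resize(b[130:330,330:480],None,fx=1.6,fy=1.6)]))
```

```text
b from tool roll 0.005 t 23.85 pred -0.007 meas [0.001, 0.01, 0.023] -> a 0.033 v 0.222 b -0.016 | y meas 0.0125 model 0.0125 | ee [ 390.3 -192.4   93.9] rot [-1.7993e+02  7.0000e-02  1.7479e+02] F [-0.4 -0.  -5.8] gap 26.2 range -0.019 0.05
tool y cm: [-0.85, -1.9, -2.75, -3.4, -3.9, -4.25, -4.5, -4.65]
 a [0.024, -0.032, -0.058, -0.058, -0.044, -0.034, -0.032, -0.029, -0.025, -0.02, -0.015, -0.01] max 0.06 y(cm) per 9: [-4.6, -5.4, -5.0, -4.1, -4.0]
tool y cm: [-0.85, -1.85, -2.7, -3.35, -3.8, -4.15, -4.4, -4.6, -4.8, -5.0, -5.1]
 a [0.024, -0.031, -0.054, -0.053, -0.048, -0.042, -0.03, -0.027, -0.024, -0.02, -0.015, -0.011] max 0.055 y(cm) per 9: [-4.8, -5.4, -5.0, -4.2, -3.8]
```

View pics/v4.png

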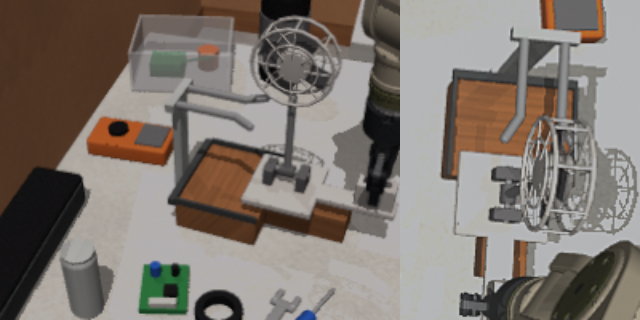

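Request:
play_rows([
  [0, -0.85, 0],
  [0, -1.9, 0],
  [0, -2.75, 0],
  [0, -3.4, 0],
  [0, -3.9, 0],
  [0, -4.25, 0],
  [0, -4.5, 0],
  [0, -4.65, 0],
], gripper=[-1, -1, -1, -1, -1, -1, -1, -1], yaw=[0, 0, 0, 0, 0, 0, 0, 0])

```text
time_s: 24.52
ee_pos: [385.9, -239.0, 93.9]
tool_rot: [-179.9, 0.1, 174.8]
force: [-1.3, -0.4, -6.2]
finger_gap: 26.7
```

Run:
```python
from c import *
L=load(); L["rows"]=[v/100 for v in(-0.85, -1.9, -2.75, -3.4, -3.9, -4.25, -4.5, -4.65)]; L=look(L)
go(L,0.,11,wy=1,wa=2,wd=1,N=45);go(L,0.,8,wy=1,wa=2,wd=1,N=45)
```

```text
b from tool roll 0.017 t 24.67 pred -0.054 meas [-0.065, -0.06, -0.053] -> a -0.049 v 0.098 b -0.019 | y meas -0.0341 model -0.0340 | ee [ 386.  -238.6   93.9] rot [-1.7994e+02  6.0000e-02  1.7479e+02] F [-1.5  0.2 -5.4] gap 26.3 range -0.061 0.036
tool y cm: [0.05, 0.15, 0.15, 0.15, 0.15, 0.1, 0.1, 0.15, 0.15, 0.2, 0.2]
 a [-0.039, -0.023, -0.017, -0.014, -0.012, -0.009, -0.01, -0.008, -0.005, -0.003, 0.0, 0.002] max 0.039 y(cm) per 9: [0.2, 0.6, 1.4, 2.4, 3.4]
tool y cm: [0.05, 0.05, 0.1, 0.1, 0.1, 0.1, 0.1, 0.1]
 a [-0.04, -0.027, -0.02, -0.016, -0.015, -0.013, -0.008, -0.003, -0.0, -0.004, -0.0, 0.005] max 0.04 y(cm) per 9: [0.1, 0.8, 1.7, 2.6, 2.7]
```

Run:
```python
from c import *
L=load()
go(L,0.,10,wy=1.5,wa=1,wd=1,N=40);go(L,0.,10,wy=2.5,wa=1,wd=1,N=40)
```

```text
tool y cm: [-0.05, -0.15, -0.2, -0.2, -0.15, -0.05, 0.05, 0.2, 0.3, 0.4]
 a [-0.043, -0.039, -0.033, -0.023, -0.014, -0.014, -0.012, -0.004, 0.004, 0.01, 0.01, 0.003] max 0.043 y(cm) per 9: [0.3, 1.5, 2.5, 3.3]
tool y cm: [-0.15, -0.35, -0.45, -0.45, -0.35, -0.15, 0.05, 0.3, 0.5, 0.65]
 a [-0.047, -0.051, -0.045, -0.028, -0.012, -0.01, -0.008, 0.002, 0.011, 0.017, 0.018, 0.01] max 0.051 y(cm) per 9: [0.5, 2.0, 2.9, 3.3]
```

Request:
play_rows([
  [0, -0.15, 0],
  [0, -0.35, 0],
  [0, -0.45, 0],
  [0, -0.45, 0],
  [0, -0.35, 0],
  [0, -0.15, 0],
  [0, 0.05, 0],
  [0, 0.3, 0],
  [0, 0.5, 0],
  [0, 0.65, 0],
], gripper=[-1, -1, -1, -1, -1, -1, -1, -1, -1, -1], yaw=[0, 0, 0, 0, 0, 0, 0, 0, 0, 0])

```text
time_s: 25.5
ee_pos: [386.5, -231.6, 93.9]
tool_rot: [-180.0, 0.1, 174.8]
force: [-0.1, 0.7, -5.6]
finger_gap: 26.7
```

Run:
```python
from c import *
L=load(); L=look(L)
go(L,0.,10,wy=2.5,wa=1,wd=1,N=40)
```

```text
b from tool roll 0.016 t 25.65 pred -0.008 meas [0.006, 0.003, 0.003] -> a 0.001 v -0.032 b -0.016 | y meas -0.0267 model -0.0276 | ee [ 386.6 -231.9   93.9] rot [-1.7994e+02  6.0000e-02  1.7481e+02] F [-0.4  0.3 -6.8] gap 26.3 range -0.052 -0.008
tool y cm: [-0.05, -0.1, -0.1, -0.05, 0.1, 0.25, 0.45, 0.65, 0.85, 0.95]
 a [-0.004, -0.013, -0.011, -0.002, 0.006, 0.004, 0.003, 0.008, 0.013, 0.016, 0.015, 0.01] max 0.016 y(cm) per 9: [0.8, 1.9, 2.4, 2.6]
```

Request:
play_rows([
  [0, -0.05, 0],
  [0, -0.1, 0],
  [0, -0.1, 0],
  [0, -0.05, 0],
  [0, 0.1, 0],
  [0, 0.25, 0],
  [0, 0.45, 0],
  [0, 0.65, 0],
  [0, 0.85, 0],
  [0, 0.95, 0],
], gripper=[-1, -1, -1, -1, -1, -1, -1, -1, -1, -1], yaw=[0, 0, 0, 0, 0, 0, 0, 0, 0, 0])

```text
time_s: 26.48
ee_pos: [387.4, -222.0, 93.9]
tool_rot: [-180.0, 0.1, 174.8]
force: [0.0, 0.5, -5.6]
finger_gap: 26.5
```

Run:
```python
from c import *
L=load(); L=look(L)
go(L,0.,10,wy=2.5,wa=1,wd=1,N=40)
# fork & deck seen again
for n in("top","side"):
    d=eyes.capture(n)[1]; P=cloud(n,d)[d>0]; a=np.radians(5.2); e=np.array([np.cos(a),-np.sin(a)]); o=np.array([np.sin(a),np.cos(a)])
    q=P[:,:2]-[621.3,-226.2]; u,v=q@e,q@o; z=P[:,2]
    for sg in(1,-1):
        m=(u>-5)&(u<55)&(v*sg>8)&(v*sg<45)&(z>188)&(z<207); print(n,sg,"prong v",np.median(v[m]).round(1),m.sum())
L["t"]=state()["time_s"]-0;
```

```text
b from tool roll 0.014 t 26.63 pred 0.009 meas [0.043, 0.042, 0.045] -> a 0.046 v 0.029 b -0.006 | y meas -0.0170 model -0.0172 | ee [ 387.5 -222.3   93.9] rot [-1.7994e+02  6.0000e-02  1.7482e+02] F [-0.1  0.4 -5.4] gap 26.4 range -0.014 0.009
tool y cm: [-0.65, -1.4, -2.0, -2.4, -2.55, -2.5, -2.35, -2.1, -1.9, -1.7]
 a [0.028, -0.033, -0.06, -0.051, -0.03, -0.025, -0.02, -0.006, 0.006, 0.014, 0.015, 0.007] max 0.06 y(cm) per 9: [-1.9, -0.0, 1.0, 1.6]
top 1 prong v 24.0 202
top -1 prong v -23.2 200
side 1 prong v 28.9 123
side -1 prong v -19.6 119
```

Run:
```python
from c import *
L=load(); L["rows"]=[0.0]; L=look(L)
go(L,0.,10,wy=1.5,wa=1,wd=1,N=40)
```

```text
b from tool roll 0.017 t 26.88 pred 0.049 meas [0.049, 0.052, 0.057] -> a 0.059 v 0.076 b -0.005 | y meas -0.0174 model -0.0170 | ee [ 387.4 -222.5   93.9] rot [-1.7994e+02  6.0000e-02  1.7480e+02] F [ 0.  -0.4 -6.2] gap 26.2 range 0.046 0.049
tool y cm: [-0.75, -1.65, -2.5, -3.15, -3.55, -3.75, -3.75, -3.65, -3.55, -3.45]
 a [0.043, -0.027, -0.068, -0.07, -0.055, -0.048, -0.04, -0.024, -0.009, 0.003, 0.005, -0.006] max 0.072 y(cm) per 9: [-3.5, -1.6, 0.0, 1.4]
```

Request:
play_rows([
  [0, -0.75, 0],
  [0, -1.65, 0],
  [0, -2.5, 0],
  [0, -3.15, 0],
  [0, -3.55, 0],
  [0, -3.75, 0],
  [0, -3.75, 0],
  [0, -3.65, 0],
  [0, -3.55, 0],
  [0, -3.45, 0],
], gripper=[-1, -1, -1, -1, -1, -1, -1, -1, -1, -1], yaw=[0, 0, 0, 0, 0, 0, 0, 0, 0, 0])

```text
time_s: 27.72
ee_pos: [384.2, -256.3, 93.9]
tool_rot: [-180.0, 0.1, 174.8]
force: [0.2, 0.1, -7.4]
finger_gap: 26.1
```

Run:
```python
from c import *
L=load(); L=look(L)
go(L,0.,8,wy=2,wa=1,wd=1,N=45)
```

```text
b from tool roll 0.021 t 27.87 pred -0.049 meas [-0.027, -0.027, -0.025] -> a -0.023 v 0.019 b 0.000 | y meas -0.0515 model -0.0519 | ee [ 384.3 -256.4   94. ] rot [-1.7995e+02  6.0000e-02  1.7484e+02] F [-0.7  0.8 -5.8] gap 26.5 range -0.073 0.06
tool y cm: [-0.2, -0.4, -0.5, -0.45, -0.3, -0.05, 0.15, 0.35]
 a [-0.029, -0.045, -0.043, -0.029, -0.029, -0.025, -0.006, 0.011, 0.016, 0.004, 0.007, 0.016] max 0.047 y(cm) per 9: [0.3, 2.8, 4.4, 5.3, 5.1]
```

Request:
play_rows([
  [0, -0.2, 0],
  [0, -0.4, 0],
  [0, -0.5, 0],
  [0, -0.45, 0],
  [0, -0.3, 0],
  [0, -0.05, 0],
  [0, 0.15, 0],
  [0, 0.35, 0],
], gripper=[-1, -1, -1, -1, -1, -1, -1, -1], yaw=[0, 0, 0, 0, 0, 0, 0, 0])

```text
time_s: 28.53
ee_pos: [384.6, -252.6, 93.9]
tool_rot: [-180.0, 0.1, 174.8]
force: [0.4, 0.7, -5.3]
finger_gap: 26.1
```

Run:
```python
from c import *
L=load(); L["X"][2]=.015; L=look(L)
go(L,0.,8,wy=2,wa=1,wd=1,N=45)
```

```text
b from tool roll 0.019 t 28.68 pred -0.022 meas [-0.027, -0.032, -0.036] -> a -0.040 v -0.101 b 0.011 | y meas -0.0477 model -0.0480 | ee [ 384.7 -252.7   94. ] rot [-1.7994e+02  6.0000e-02  1.7486e+02] F [ 0.3 -0.1 -6.1] gap 26.7 range -0.046 -0.022
tool y cm: [0.35, 0.8, 1.35, 1.85, 2.25, 2.65, 2.9, 3.05]
 a [-0.038, -0.011, 0.014, 0.026, 0.018, 0.011, 0.014, 0.017, 0.016, 0.009, 0.007, 0.008] max 0.038 y(cm) per 9: [3.1, 4.2, 4.7, 4.8, 4.8]
```

Request:
play_rows([
  [0, 0.35, 0],
  [0, 0.8, 0],
  [0, 1.35, 0],
  [0, 1.85, 0],
  [0, 2.25, 0],
  [0, 2.65, 0],
  [0, 2.9, 0],
  [0, 3.05, 0],
], gripper=[-1, -1, -1, -1, -1, -1, -1, -1], yaw=[0, 0, 0, 0, 0, 0, 0, 0])

```text
time_s: 29.35
ee_pos: [387.4, -221.8, 94.0]
tool_rot: [-179.9, 0.1, 174.9]
force: [-0.3, -0.1, -5.7]
finger_gap: 26.1
```

Run:
```python
from c import *
L=load(); L=look(L)
go(L,0.,8,wy=2,wa=1,wd=1,N=45)
a=np.radians(5.2); e=np.array([np.cos(a),-np.sin(a)]); s=state(); print("foot stand x",(s["ee_pos"][:2]-[621.3,-226.2])@e+140)
```

```text
b from tool roll 0.013 t 29.50 pred 0.025 meas [0.037, 0.03, 0.03] -> a 0.024 v -0.078 b 0.015 | y meas -0.0168 model -0.0172 | ee [ 387.5 -222.3   94. ] rot [-1.7994e+02  6.0000e-02  1.7488e+02] F [-0.3  0.3 -5.7] gap 26.5 range -0.042 0.027
tool y cm: [-0.05, -0.15, -0.15, -0.1, -0.05, 0.05, 0.15, 0.25]
 a [0.016, 0.001, -0.003, -0.002, -0.004, -0.005, -0.0, 0.004, 0.005, 0.001, 0.001, 0.003] max 0.016 y(cm) per 9: [0.2, 1.1, 1.5, 1.7, 1.7]
foot stand x -93.24266429231
```

Request:
play_rows([
  [-0.1, -0.05, 0],
  [-0.4, -0.15, 0],
  [-0.8, -0.15, 0],
  [-1.2, -0.1, 0],
  [-1.6, -0.05, 0],
  [-2.0, 0.05, 0],
  [-2.3, 0.15, 0],
  [-2.5, 0.25, 0],
], gripper=[-1, -1, -1, -1, -1, -1, -1, -1], yaw=[0, 0, 0, 0, 0, 0, 0, 0])

```text
time_s: 30.17
ee_pos: [413.1, -221.9, 93.9]
tool_rot: [-179.9, 0.1, 174.9]
force: [-0.1, -0.6, -6.5]
finger_gap: 26.5
```

Run:
```python
from c import *
L=load(); L=look(L)
go(L,0.,11,wy=2,wa=1,wd=1,N=45,keep=False);go(L,0.,11,wy=4,wa=1,wd=.7,N=45)
```

```text
b from tool roll 0.016 t 30.32 pred -0.001 meas [0.009, 0.005, 0.006] -> a 0.004 v -0.025 b 0.017 | y meas -0.0146 model -0.0143 | ee [ 412.7 -221.8   93.9] rot [-1.7994e+02  5.0000e-02  1.7490e+02] F [-1.2  0.5 -6.1] gap 26.3 range -0.004 0.024
tool y cm: [-0.1, -0.15, -0.2, -0.2, -0.2, -0.1, -0.0, 0.1, 0.2, 0.3, 0.35]
 a [-0.0, -0.011, -0.014, -0.011, -0.006, -0.003, -0.006, -0.005, -0.002, 0.001, 0.002, 0.002] max 0.014 y(cm) per 9: [0.2, 0.8, 1.2, 1.4, 1.5]
tool y cm: [-0.2, -0.35, -0.45, -0.4, -0.25, -0.1, 0.05, 0.25, 0.4, 0.55, 0.6]
 a [-0.004, -0.022, -0.021, -0.011, -0.002, 0.003, -0.001, 0.001, 0.003, 0.003, 0.003, 0.002] max 0.023 y(cm) per 9: [0.4, 1.1, 1.4, 1.5, 1.5]
```

Request:
play_rows([
  [0, -0.2, 0],
  [0, -0.35, 0],
  [0, -0.45, 0],
  [0, -0.4, 0],
  [0, -0.25, 0],
  [0, -0.1, 0],
  [0, 0.05, 0],
  [0, 0.25, 0],
  [0, 0.4, 0],
  [0, 0.55, 0],
  [0, 0.6, 0],
], gripper=[-1, -1, -1, -1, -1, -1, -1, -1, -1, -1, -1], yaw=[0, 0, 0, 0, 0, 0, 0, 0, 0, 0, 0])

```text
time_s: 31.23
ee_pos: [413.2, -215.5, 93.9]
tool_rot: [-179.9, 0.0, 174.9]
force: [-0.6, -0.2, -6.4]
finger_gap: 26.6
```

Run:
```python
from c import *
L=load(); L=look(L)
go(L,0.,9,wy=2,wa=1,wd=1,N=45,keep=False);go(L,0.,9,wy=4,wa=1,wd=.7,N=45)
```

```text
b from tool roll 0.015 t 31.38 pred 0.002 meas [-0.003, -0.01, -0.009] -> a -0.013 v -0.062 b 0.016 | y meas -0.0082 model -0.0086 | ee [ 413.2 -215.8   93.9] rot [-1.7994e+02  5.0000e-02  1.7491e+02] F [ 0.8  0.2 -6.5] gap 26.5 range -0.024 0.004
tool y cm: [0.25, 0.55, 0.8, 1.05, 1.25, 1.35, 1.4, 1.45, 1.45]
 a [-0.011, 0.007, 0.018, 0.02, 0.016, 0.012, 0.007, 0.003, 0.001, -0.001, -0.001, -0.002] max 0.02 y(cm) per 9: [1.5, 1.3, 1.1, 0.9, 0.8]
tool y cm: [0.35, 0.75, 1.05, 1.25, 1.3, 1.3, 1.3, 1.25, 1.2]
 a [-0.007, 0.019, 0.025, 0.018, 0.01, 0.007, 0.003, -0.0, -0.002, -0.004, -0.003, -0.004] max 0.025 y(cm) per 9: [1.2, 1.0, 0.9, 0.8, 0.8]
```

Request:
play_rows([
  [-0.1, 0.35, 0.1],
  [-0.5, 0.75, 0.2],
  [-1.1, 1.05, 0.3],
  [-1.9, 1.25, 0.4],
  [-2.8, 1.3, 0.5],
  [-3.8, 1.3, 0.6],
  [-4.7, 1.3, 0.7],
  [-5.5, 1.25, 0.8],
  [-6.1, 1.2, 0.9],
  [-6.5, 1.2, 0.9],
], gripper=[-1, -1, -1, -1, -1, -1, -1, -1, -1, -1], yaw=[0, 0, 0, 0, 0, 0.1, 0.1, 0.1, 0.1, 0.1])

```text
time_s: 32.22
ee_pos: [480.0, -209.8, 84.6]
tool_rot: [-179.9, 0.0, 174.8]
force: [0.2, 0.4, -6.2]
finger_gap: 26.6
```

Run:
```python
from c import *
L=load(); L=look(L)
go(L,0.,9,wy=4,wa=1,wd=.7,N=45)
a=np.radians(5.2); e=np.array([np.cos(a),-np.sin(a)]); s=state(); print("foot stand x",(s["ee_pos"][:2]-[621.3,-226.2])@e+140, "underside",s["ee_pos"][2]-21)
a=cv2.imread("pics/last_side.png");b=cv2.imread("pics/last_top.png"); cv2.imwrite("pics/v5.png",np.hstack([cv2.resize(a[60:260,150:400],None,fx=1.6,fy=1.6),cv2.resize(b[130:330,330:480],None,fx=1.6,fy=1.6)]))
```

```text
b from tool roll 0.020 t 32.37 pred 0.007 meas [0.007, 0.004, 0.007] -> a 0.005 v -0.008 b 0.016 | y meas 0.0035 model 0.0038 | ee [ 479.1 -209.6   84.8] rot [-1.7995e+02  2.0000e-02  1.7482e+02] F [-0.6  0.8 -6.6] gap 26.6 range -0.014 0.026
tool y cm: [-0.0, -0.05, -0.05, -0.1, -0.15, -0.15, -0.15, -0.2, -0.2]
 a [0.004, 0.001, -0.002, -0.003, -0.004, -0.004, -0.004, -0.005, -0.005, -0.005, -0.005, -0.005] max 0.005 y(cm) per 9: [-0.2, -0.3, -0.3, -0.3, -0.4]
foot stand x -3.1419942665816905 underside 63.80769006661727
```

View pics/v5.png

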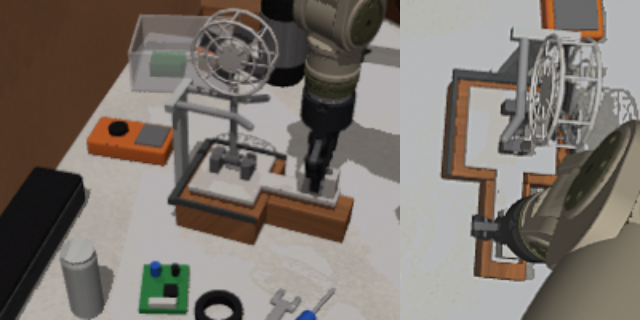

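Request:
play_rows([
  [0, 0, 0.1],
  [-0.1, -0.05, 0.3],
  [-0.2, -0.05, 0.5],
  [-0.3, -0.1, 0.7],
  [-0.3, -0.15, 0.85],
  [-0.3, -0.15, 0.95],
  [-0.3, -0.15, 1.0],
  [-0.3, -0.2, 1.0],
], gripper=[-1, -1, -1, -1, -1, -1, -1, -1], yaw=[0, 0, 0, 0, 0, 0, 0, 0])

```text
time_s: 33.03
ee_pos: [481.7, -211.7, 74.6]
tool_rot: [-180.0, -0.0, 174.8]
force: [0.5, 0.5, -5.6]
finger_gap: 26.1
```

Run:
```python
from c import *
L=load(); L["rows"]=L["rows"][:8]; L=look(L)
a=np.radians(5.2); e=np.array([np.cos(a),-np.sin(a)]); o=np.array([np.sin(a),np.cos(a)]); s=state(); print("foot stand x",(s["ee_pos"][:2]-[621.3,-226.2])@e+140, "underside",s["ee_pos"][2]-21)
for n in("top","side"):
    p,d=eyes.capture(n); W=cloud(n,d); q=W[...,:2]-[621.3,-226.2]; u,v,z=q@e,q@o,W[...,2]
    hsv=cv2.cvtColor(p,cv2.COLOR_RGB2HSV); white=(hsv[...,1]<60)&(hsv[...,2]>110)
    m=white&(d>0)&(abs(u)<70)&(abs(v)<76)&(z>56)&(z<70)
    if m.sum()>50: print(n,m.sum(),"plate u",np.percentile(u[m],[1,99]).round(1),"v",np.percentile(v[m],[1,99]).round(1),"z",np.median(z[m]).round(1))
    m=(d>0)&(abs(u)<60)&(abs(v)>78)&(abs(v)<92)&(z>56.5)&(z<64); print(" rims v",[np.percentile(v[m&(v*g>0)],[3,97]).round(1).tolist() for g in(1,-1) if (m&(v*g>0)).sum()>5])
    m=(d>0)&(abs(v)<70)&(u>62)&(u<76)&(z>53)&(z<59); print(" rear u",np.percentile(u[m],[3,97]).round(1) if m.sum()>5 else None)
```

```text
b from tool roll 0.017 t 33.18 pred -0.004 meas [0.003, -0.001, 0.004] -> a 0.004 v 0.021 b 0.018 | y meas 0.0017 model 0.0015 | ee [ 482.  -211.9   74.9] rot [-1.7994e+02  3.0000e-02  1.7482e+02] F [ 0.1  0.1 -6.7] gap 26.3 range -0.004 0.005
foot stand x -0.06895834407802681 underside 53.89932730514681
top 1810 plate u [-67.6  52.3] v [-55.5  60.5] z 65.6
 rims v [[78.2, 83.4], [-85.1, -80.3]]
 rear u [64.6 75.5]
side 940 plate u [-67.3  52.4] v [-53.8  64. ] z 65.9
 rims v [[79.6, 87.3], [-86.6, -78.6]]
 rear u [63.3 75.5]
```

Request:
play_rows([
  [-0.05, -0.1, 0.05],
  [-0.1, -0.2, 0.1],
  [-0.1, -0.2, 0.15],
  [-0.1, -0.2, 0.2],
  [-0.1, -0.2, 0.25],
  [-0.1, -0.2, 0.3],
  [-0.1, -0.2, 0.35],
  [-0.1, -0.2, 0.35],
], gripper=[-1, -1, -1, -1, -1, -1, -1, -1], yaw=[0, 0, 0, 0, 0, 0, 0, 0])

```text
time_s: 33.95
ee_pos: [482.8, -214.0, 71.5]
tool_rot: [-179.9, 0.0, 174.8]
force: [-0.8, 0.1, -4.9]
finger_gap: 26.4
```

Run:
```python
from c import *
L=load(); L["rows"]=[-.002]*8; L=look(L); print(state()["ft_torque"])
```

```text
b from tool roll 0.013 t 34.10 pred 0.017 meas [0.018, 0.018, 0.023] -> a 0.025 v 0.058 b 0.018 | y meas -0.0004 model -0.0003 | ee [ 482.8 -214.    71.6] rot [-1.7994e+02  4.0000e-02  1.7482e+02] F [-1.2 -0.2 -4.8] gap 26.3 range -0.003 0.017
[ 0.00691949  0.37061617 -0.02093917]
```

Request:
play_rows([
  [0, 0, 0.05],
  [0, 0, 0.1],
  [0, 0, 0.12],
  [0, 0, 0.12],
  [0, 0, 0.12],
], gripper=[-1, -1, -1, -1, -1], yaw=[0, 0, 0, 0, 0])

```text
time_s: 34.52
ee_pos: [482.9, -214.1, 71.0]
tool_rot: [-179.9, 0.1, 174.8]
force: [-4.7, 1.7, 4.4]
finger_gap: 26.3
```

Request:
play_rows([
  [0, 0, 0],
  [0, 0, 0],
  [0, 0, 0],
  [0, 0, 0],
  [0, 0, 0],
  [0, 0, 0],
  [0, 0, 0],
  [0, 0, 0],
  [0, 0, 0],
], gripper=[-0.2, 0, 0.3, 0.6, 1, 1, 1, 1, 1], yaw=[0, 0, 0, 0, 0, 0, 0, 0, 0])

```text
time_s: 35.27
ee_pos: [482.9, -214.1, 71.0]
tool_rot: [-179.9, 0.1, 174.8]
force: [0.7, 0.3, -0.2]
finger_gap: 85.7
```

Run:
```python
from c import *
s=state(); print(s["force"],s["finger_gap"],s["ee_pos"])
for n in("top","side"): print(lean(n,eyes.capture(n)[1],s["ee_pos"]*[1,1,1],174.8)[:2])
```

```text
[ 0.74159023  0.25184417 -0.15359294] 85.65159462059388 [ 482.91613593 -214.05897674   70.96790059]
(np.float64(0.10959091893810574), 2176)
(np.float64(0.09353525208060166), 1619)
```

Open; head leans on the prong (0.11). Raise straight up, then back off.

Request:
play_rows([
  [0, 0, -1],
  [0, 0, -2.5],
  [0, 0, -4.5],
  [0, 0, -6.5],
  [0, 0, -8.5],
  [1, 0, -10.5],
  [3, 0, -12.5],
  [5, 0, -14.5],
  [7, 0, -16],
  [9, 0, -17],
  [10, 0, -17],
  [10, 0, -17],
], gripper=[1, 1, 1, 1, 1, 1, 1, 1, 1, 1, 1, 1], yaw=[0, 0, 0, 0, 0, 0, 0, 0, 0, 0, 0, 0])

```text
time_s: 36.37
ee_pos: [382.0, -204.6, 241.9]
tool_rot: [-179.9, 0.1, 174.8]
force: [0.3, 0.3, -0.1]
finger_gap: 85.3
```

Run:
```python
from c import *
s=state(); print(s["time_s"],s["ee_pos"])
a=np.radians(5.2); e=np.array([np.cos(a),-np.sin(a)]); o=np.array([np.sin(a),np.cos(a)])
ims=[]
for n in("side","top"):
    p,d=eyes.capture(n); W=cloud(n,d); ims.append(p)
    print(n,"lean",lean(n,d,np.array([482.9,-214.1,71]),174.8)[:2])
    P=W[d>0]; x,y,z=P.T; L=P[(x>440)&(x<526)&(y>-235)&(y<-190)&(z>96)&(z<108)]
    q=cv2.minAreaRect(L[:,:2].astype(np.float32)); c=np.array(q[0])-[621.3,-226.2]; print(" lug in stand",(c@e).round(1),(c@o).round(1),np.round(q[1],1),round(q[2],2))
    q=P[:,:2]-[621.3,-226.2]; u,v=q@e,q@o
    m=(abs(u)<52)&(abs(v)<58)&(z>56)&(z<70)&~((abs(u)<45)&(abs(v)<18)); A=np.c_[u[m],v[m],np.ones(m.sum())]; k=np.linalg.lstsq(A,z[m],rcond=None)[0]; print(" plate slope",k[:2].round(4),"z",k[2].round(1))
cv2.imwrite("pics/v6.png",np.hstack([cv2.resize(ims[0][60:260,150:400,::-1],None,fx=1.6,fy=1.6),cv2.resize(ims[1][130:330,330:480,::-1],None,fx=1.6,fy=1.6)]))
```

```text
36.3667 [ 381.96083217 -204.62220959  241.91740731]
side lean (np.float64(0.09534241817254527), 1617)
 lug in stand -137.7 1.2 [30.6 60.2] 87.41
 plate slope [ 0.0009 -0.0045] z 63.3
top lean (np.float64(0.10942558656049553), 2231)
 lug in stand -138.8 -0.7 [29.  59.9] 84.42
 plate slope [0.0031 0.0005] z 62.6
```

View pics/v6.png

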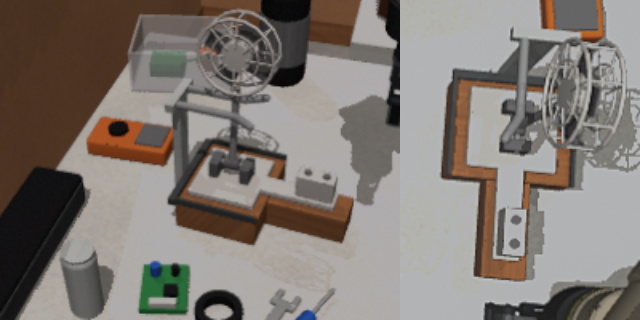

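The foot sits flat (z about 63 at the plate top) and centred within about 2 mm. The neck rests between the prongs and the gripper is clear, so I'm handing in.

```bash
python3 -c "
from cell import *
print(finish_job())"
```

```text
the job is handed in; nothing more can be done
None
```

The fan is parked on the stand and the job is handed in at about 36.5 s of the 72 s allowed. One step differs from your instructions: I balanced the head without rolling the foot.

**What I did**
- I gripped the lug at 110 N and lifted the foot about 27 mm. It hung 27–31 mm up during the hold, slightly more than the 2 cm you asked for.
- The move interface allows shifts and a turn about the tool's axis, but no roll. I brought the head upright by moving the foot sideways under it, and kept it there with camera-guided corrections. The foot stayed level to about 0.2°.
- The head stayed within about 0.07 rad of upright from 8.3 s to 15.3 s, and within about 0.05 rad for the last 5 s or so of that.
- I carried the fan to the stand with the estimated lean never above about 0.11 rad, so it never reached a stop. I then slid the neck in from the open side, lowered the foot with a light touch of about 10 N, opened the gripper and backed off.

**Last checks**
- **Position:** the lug is within about 2 mm of its parked place in x and 1 mm in y, and square to the stand within about 1–2°.
- **Flatness:** the two cameras gave plate slopes of 0.0045 rad or less.
- **Head:** it rests against one prong at about 0.11 rad, which is the play in the fork.
- **Robot:** the gripper is open and clear of everything. The objects visible in the last view (can, board, tape, wrench tip, screwdriver) look untouched.

The two cameras disagreed by 1–2 mm on the lug position, which is within their calibration.

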